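# Clear the weighing bench: drawers with an interlock, ear defenders over the rail

### The job

Clear up the weighing bench: push the left-hand drawer (left as the robot sees it) fully home, because the drawer unit has an interlock that lets only one drawer out at a time, then pull out the right-hand drawer, stand every sample jar upright inside it, and shut it fully again. Also hang each pair of ear defenders over the horizontal steel bar, its crown resting on the bar with one cup on either side. Leave the reagent bottle and the beaker alone.

Things in the scene. Friction and masses are not known exactly. Their poses are not given: they have to be found in the camera images.
- drawer_left (a joint): left drawer of the grey bench-top unit (blue label): how far it is out, m; 0 = shut, 0.15 = fully out. It slides out level along its own -x, towards the robot; sliding friction 2-3 N. Starts part-way out, full of boxed stock (66 mm above the table). While it is out by over about 10 mm the right drawer is blocked (gives only a few mm), and the other way round.
- drawer_right (a joint): right drawer of the grey bench-top unit (green label): how far it is out, m; 0 = shut, 0.15 = fully out. It slides out level along its own -x, towards the robot; sliding friction 2-3 N. It starts shut and empty, with a green floor. Pull it out at least 120 mm to load it; while the left drawer is out it is locked.
- drawer_left_handle (a point): middle of the left drawer's handle: a level steel bar 10 mm thick and 90 mm long along the drawer's y, 72 mm above the table, standing 40 mm (bar centre) off the drawer's front face, 28 mm below the top of the unit (100 mm high). Moves with the drawer; axes as the drawer (x into the unit, y to the left, z up)
- drawer_right_handle (a point): middle of the right drawer's handle, the same as the left one; moves with the drawer; axes x into the unit (shutting), y to the left, z up
- drawer_right_tray (a point): middle of the front edge of the right drawer's floor, at the foot of the front panel's inner face, 16 mm above the table; moves with the drawer; x into the unit, y left. The floor runs 191 mm along +x and 70 mm to either side; side and rear walls rise 30 mm, the front panel 79 mm above it. Only as much floor is uncovered along +x as the drawer is out. Headroom in the unit: 76 mm
- rail_top (a point): top of the free-standing horizontal steel bar at mid-length, 160 mm above the table; the bar is 16 mm thick and 300 mm long along this point's y axis (level), on a post with a round foot 143 mm to each side. Fixed
- muff1_center (a point): ear defenders with orange cups, standing on the cups: an upside-down U 140 mm high, 136 mm across the cups (own y), 56 mm deep (own x), 0.2 kg; 76 mm clear between the cups, each 72 mm high. On top a padded crown block 22 mm wide (x), 64 long (y), 22 tall: pinch it across the 22 mm. Point: centre, 70 mm above the feet, 70 below the crown's top; z up.
- muff1_saddle (a point): middle of the flat underside of the orange ear defenders' crown, 118 mm above the feet and 48 mm above the centre point; the fingers must stay above this level when the crown rests on a bar. Same axes as the centre point.
- muff2_center (a point): ear defenders with yellow cups, standing on the cups: an upside-down U 140 mm high, 136 mm across the cups (own y), 56 mm deep (own x), 0.2 kg; 76 mm clear between the cups, each 72 mm high. On top a padded crown block 22 mm wide (x), 64 long (y), 22 tall: pinch it across the 22 mm. Point: centre, 70 mm above the feet, 70 below the crown's top; z up.
- muff2_saddle (a point): middle of the flat underside of the yellow ear defenders' crown, 118 mm above the feet and 48 mm above the centre point; the fingers must stay above this level when the crown rests on a bar. Same axes as the centre point.
- jar1_center (a point): screw-top sample jar, an upright cylinder 46 mm in diameter and 60 mm high, 0.08-0.15 kg, amber glass with a paper label and a white cap; the point is its centre, half-way up (30 mm above its foot); z is its upward axis. May be absent
- jar2_center (a point): screw-top sample jar, an upright cylinder 46 mm in diameter and 60 mm high, 0.08-0.15 kg, amber glass with a paper label and a blue cap; the point is its centre, half-way up (30 mm above its foot); z is its upward axis. May be absent
- jar3_center (a point): screw-top sample jar, an upright cylinder 46 mm in diameter and 60 mm high, 0.08-0.15 kg, amber glass with a paper label and a red cap; the point is its centre, half-way up (30 mm above its foot); z is its upward axis. May be absent
- reagent: amber reagent bottle, 64 mm in diameter, 170 mm high, a bystander; origin at its foot
- beaker: glass beaker, 70 mm in diameter, 90 mm high, a bystander; origin at its foot
Things that resemble listed ones, but are neither listed nor needed, are in the scene too. What is shaped like the part that bears jar1_center but yellow is not meant.

How it is judged:
By the outcome, as a careful person would: the job done as asked, in the order asked, and still so for the second after the job is handed in, with the robot touching nothing.
Of jar1, jar2, jar3 only 2 to 3 are there at a start; the rules pass over those that are not, and their reading is None.
At some moment in a run one of jar1, jar2, jar3 may be knocked a few centimetres aside while the robot is not near it.
It also fails if it takes over 208 s, if anything falls off the work surface, if the arm or the gripper's body presses on something with over 40 N, if the wrist force passes 120 N, or if a joint passes its speed limit or range.

### The arm

A 7-joint arm with a two-finger parallel gripper is mounted at the origin on the work surface. World frame = base frame: x ahead of the robot, y to its left, z up, the work surface at z = 0. Lengths are in m, angles in rad, forces in N, time in s.
With the tool pointing down it reaches from about 0.35 to 0.9 m from the base axis. Payload 8.1 kg.
Tool frame: the origin (TCP) lies at the centre of the arm's flange, where the gripper is bolted on; the fingertips stand 178 mm ahead of it and the grasp point (between the pads) lies 159 mm ahead of it; z points along the fingers, y is the line along which they close (so a half turn about z gives the same grasp; the last joint's range is limited). The gripper opens to 92 mm and grips with 3 to 60 N. Pads are 19 mm wide; open, the fingers measure 130 mm over their backs; the gripper's body (75 mm by 190 mm) begins 47 mm behind the grasp point.
Start: joints at [-1.21, 0.434, 0.025, 1.573, -0.012, 1.134, -0.075], TCP at [0.28, 0.559, 0.405] pointing down, gripper open.
Joint ranges: [-2.62, 2.62], [-0.44, 2.09], [-1.27, 1.32], [0.08, 2.57], [-1.32, 4.46], [0.12, 2], [-2.74, 2.74]. Speed limits (rad/s): [2.22, 2.22, 3.01, 3.01, 3.14, 3.14, 3.14].

### API

Orientations are given as a rotation vector (axis times angle).
In Python, from cell import arm gives the robot as it stands. The module is installed in compiled form; this text tells all that it offers.
- The arm moves only by the shell command python3 -m inch 'ROWS' [FORCE]. ROWS is text: rows parted by semicolons, each of 5 numbers parted by spaces: the shift along the tool's x, y, z in m, then the turn about the tool's z in rad, then the finger opening in m, from 0 to 0.0918. In form: x y z roll fingers; .... A call has 1 to 5 rows; each row is the pose to reach, as a shift and turn from the pose commanded when the call began, along the tool's axes at that moment; what a row does not reach only later rows make up. A row lasts 1/10 s, in which the tool goes at most 50 mm and 8.59 degrees, less where a joint would pass 70% of its speed; a pose out of reach is approached as far as the arm can. A call with a gripper value outside its range is refused whole. The fingers move at their own pace and stop on an object; FORCE is the grip in N (left out, the last holds). Time passes only in rows, so rows that repeat a pose let the fingers close. It gives the time, the measured TCP pose, the force, the opening and the grip force at its end, in the units of the state.
- arm.observe(): the state, without advancing time (a new reading comes with each control period).
- arm.get_image(name): name is "scene" or "top" or "wrist"; returns the picture (384x512x3 uint8, red, green, blue); there is no depth.
- arm.get_calibration(name): a dict with "intrinsics" (3x3 intrinsics, pixels), "pose" (4x4, takes a point from camera to world coordinates). Camera axes: x right, y up, looking along -z (the intrinsics and any distortion apply to the point x, -y, -z); pixel columns grow to the right and rows downward; lengths in m; the calibration is good to about 2 mm. A picture is of the moment at which its call begins: read the wrist's pose just before it. get_calibration takes no time and is no camera call; for the wrist camera it gives the pose at the moment of the call.
- arm.sign_off(): hands the job in; it is judged then, once.
Trained networks look in the newest picture that a camera, given by its name, has taken for a name from the list of things; names that differ only in an ending like _2 or _b are one class to them, and where a whole thing is asked for, a point or a joint stands for the part that bears it (a point fixed in the world has none). Each returns a list of dicts, best first, with "conf" (0 to 1); they miss things now and then, are a little off and sometimes report something else, mostly with a low value. They report only what shows in the picture. A call takes as long as a camera call. They do not tell look-alikes from the thing itself.
- arm.look_for(camera, query): "point" ([row, column] in pixels, amid what is visible of it).
- arm.silhouettes(camera, query): "region" (384x512 bool, what is visible of it) and "point" ([row, column] in pixels, amid what is visible of it).
- arm.place_of(camera, query): "point" ([row, column] in pixels: a listed point, or the origin of a listed thing).
The state is a dict: "clock": time; "joints": joint angles; "dq": joint speeds; "joint_efforts": joint torques, N m; "position": TCP position; "ee_rot": TCP orientation; "force": force on the tool from outside, world axes, zero at the start; "ft_torque": the same for the moment, N m; "width": opening from 0.0 (shut) to 1.0 (fully open); "gripper_force": force on a finger pad.
Only numpy, scipy, OpenCV 4.12 (cv2) and the standard library are available. Lean on these libraries where they do the work, as an engineer would, in place of code of your own. Each camera call takes 0.05 s, during which the arm holds its last target. There are 200 camera calls.

## Working session

There is one attempt and no reset: what is moved stays moved. The work goes in short steps, Python scripts to look and compute and a shell command to move; the robot and the scene stay as the last step left them, time stands still between calls to the robot, and variables do not carry over. Pictures are saved under pics/ and viewed, at most 14 in all, crops included, and the job is handed in when it is done.

```bash
mkdir -p pics; ls
python3 - <<'E'
from cell import arm
import cv2
for n in ("scene","top"):
    cv2.imwrite(f"pics/{n}0.png",cv2.resize(arm.get_image(n)[:,:,::-1],(800,600),interpolation=cv2.INTER_CUBIC))
    c=arm.get_calibration(n);print(n,c)
print(arm.observe())
E
```

```text
pics
scene {'intrinsics': array([[411.4974817 ,   0.        , 252.37967782],
       [  0.        , 411.4974817 , 195.31266685],
       [  0.        ,   0.        ,   1.        ]]), 'pose': array([[ 0.75576181, -0.54909821,  0.35681262,  0.97922697],
       [ 0.65480799,  0.62776164, -0.4208822 , -0.53013697],
       [ 0.00711239,  0.55173045,  0.83399216,  1.08246786],
       [ 0.        ,  0.        ,  0.        ,  1.        ]])}
top {'intrinsics': array([[481.61507303,   0.        , 259.12317418],
       [  0.        , 481.61507303, 192.72727989],
       [  0.        ,   0.        ,   1.        ]]), 'pose': array([[-0.01783789,  0.9805731 , -0.19534128,  0.25334483],
       [-0.99969879, -0.02078545, -0.01304964, -0.03607877],
       [-0.01685638,  0.19504966,  0.98064851,  1.59295032],
       [ 0.        ,  0.        ,  0.        ,  1.        ]])}
{'clock': 0.1, 'joints': array([-1.209598  ,  0.43517046,  0.02494796,  1.57400441, -0.0116099 ,
        1.13400481, -0.07508975]), 'dq': array([-0.00165762, -0.00014346, -0.0020037 , -0.00143111, -0.00103534,
       -0.00156959, -0.00140211]), 'joint_efforts': array([ 3.52678246e-03, -6.69128251e+01,  9.87929665e-01, -3.15147436e+01,
       -6.05868339e-02,  3.72576539e-02,  3.35750065e-05]), 'position': array([0.27951369, 0.55878274, 0.40401296]), 'ee_rot': array([-7.22030633e-01, -3.05726641e+00,  2.23824148e-03]), 'force': array([ 0.09989433, -0.05421652, -0.12342753]), 'ft_torque': array([-0.01339838, -0.02954966, -0.00850584]), 'gripper_force': 0.0, 'width': 1.0041321483470445}
```

View pics/scene0.png

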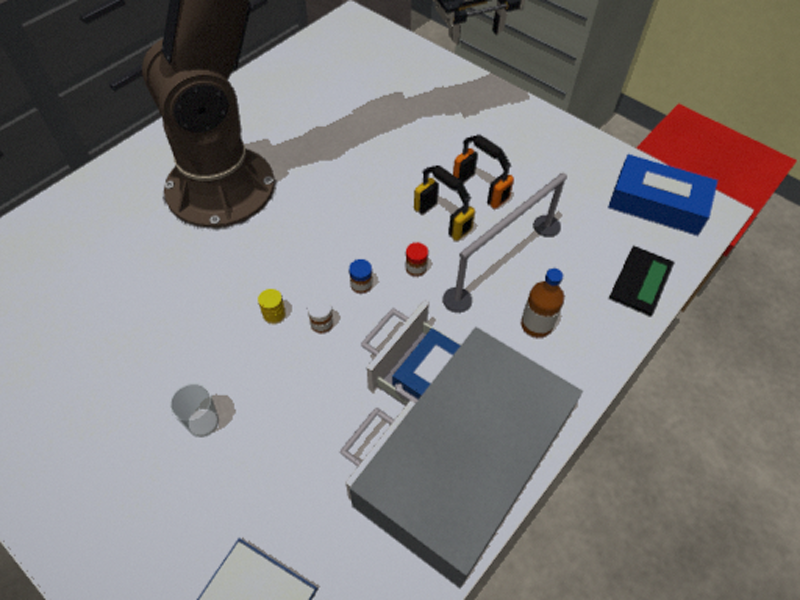

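View pics/top0.png

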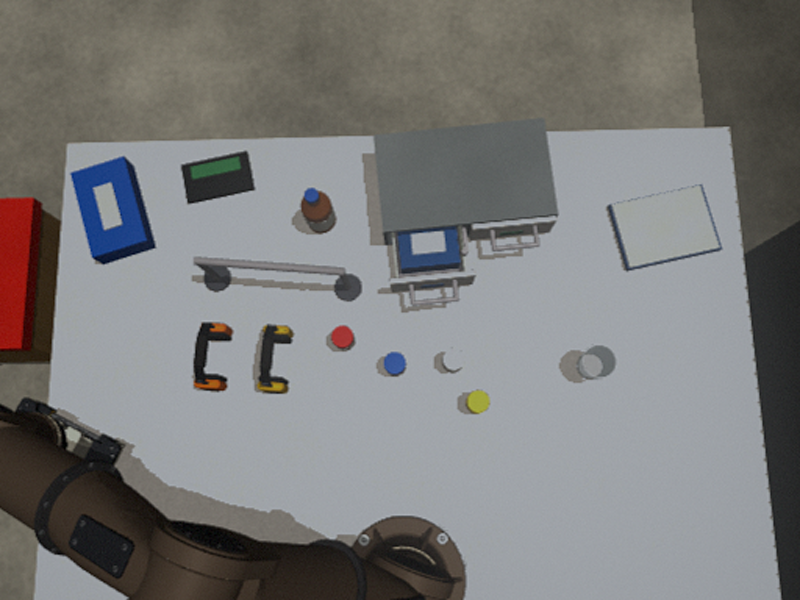

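White (452,360), blue (395,363) and red (342,338) capped jars all appear in the 800x600 top view. The yellow-capped one (478,401) is the look-alike to leave. The muffs stand at (212,357) orange and (275,357) yellow, the bar runs (195,262)-(345,270), and the left drawer is out.

```bash
cat > h.py <<'E'
from cell import arm
import numpy as np, cv2
from scipy.spatial.transform import Rotation as R
def ray(c,p):
    K=c["intrinsics"];T=c["pose"]
    v=np.linalg.inv(K)@[p[1],p[0],1]; d=T[:3,:3]@(v*[1,-1,-1])
    return T[:3,3],d/np.linalg.norm(d)
def plane(c,p,z):
    o,d=ray(c,p); return o+d*(z-o[2])/d[2]
def tri(rs):
    A=sum(np.eye(3)-np.outer(d,d) for o,d in rs); b=sum((np.eye(3)-np.outer(d,d))@o for o,d in rs)
    return np.linalg.solve(A,b)
def proj(c,X):
    T=c["pose"]; q=T[:3,:3].T@(np.asarray(X)-T[:3,3])*[1,-1,-1]; q=c["intrinsics"]@q; return (q[:2]/q[2])[::-1]
def to_tool(target,yaw=None):
    """shift (tool axes) from current pose to TCP target (world)"""
    s=arm.observe(); r=R.from_rotvec(s["ee_rot"]); return r.inv().apply(np.asarray(target)-s["position"])
E
python3 - <<'E'
from h import *
N={"drawer_left_handle":.072,"drawer_right_handle":.072,"rail_top":.16,"muff1_saddle":.118,"muff2_saddle":.118,"muff1_center":.07,"muff2_center":.07,"jar1_center":.03,"jar2_center":.03,"jar3_center":.03,"drawer_right_tray":.016,"reagent":0,"beaker":0}
D={}
for n in ("top","scene"):
    arm.get_image(n);c=arm.get_calibration(n)
    for q,z in N.items():
        r=arm.place_of(n,q)
        D[n,q]=r
        for e in r[:4]: print(n,q,round(e["conf"],2),np.round(e["point"]),plane(c,e["point"],z).round(3))
s=arm.observe();print(s["clock"]);print(R.from_rotvec(s["ee_rot"]).as_matrix().round(3)); print(arm.get_calibration("wrist")["pose"].round(3))
E
```

```text
top drawer_left_handle 0.89 [194. 276.] [ 0.551 -0.071  0.072]
top drawer_right_handle 0.88 [159. 328.] [ 0.664 -0.243  0.072]
top rail_top 0.73 [170. 166.] [0.616 0.268 0.16 ]
top rail_top 0.31 [147. 324.] [ 0.678 -0.219  0.16 ]
top muff1_saddle 0.96 [223. 128.] [0.46  0.392 0.118]
top muff2_saddle 0.58 [225. 171.] [0.452 0.257 0.118]
top muff1_center 0.88 [225. 131.] [0.461 0.396 0.07 ]
top muff2_center 0.81 [229. 176.] [0.444 0.253 0.07 ]
top muff2_center 0.59 [233. 287.] [ 0.424 -0.101  0.07 ]
top jar1_center 0.75 [259. 303.] [ 0.346 -0.153  0.03 ]
top jar1_center 0.71 [231. 290.] [ 0.436 -0.113  0.03 ]
top jar2_center 0.65 [227. 134.] [0.459 0.396 0.03 ]
top jar2_center 0.49 [233. 248.] [0.432 0.022 0.03 ]
top jar3_center 0.72 [216. 217.] [0.488 0.125 0.03 ]
top reagent 0.79 [142. 207.] [0.752 0.161 0.   ]
top beaker 0.85 [232. 376.] [ 0.431 -0.398  0.   ]
top beaker 0.51 [148. 324.] [ 0.723 -0.241  0.   ]
scene drawer_left_handle 0.59 [209. 242.] [ 0.554 -0.076  0.072]
scene drawer_right_handle 0.82 [276. 229.] [ 0.666 -0.252  0.072]
scene rail_top 0.63 [135. 330.] [0.619 0.251
[... 344 characters left out ...]
]
scene jar1_center 0.83 [202. 206.] [ 0.44  -0.111  0.03 ]
scene jar1_center 0.76 [194. 173.] [ 0.342 -0.157  0.03 ]
scene jar2_center 0.81 [177. 231.] [0.432 0.008 0.03 ]
scene jar3_center 0.6 [164. 268.] [0.488 0.128 0.03 ]
scene jar3_center 0.4 [207. 342.] [0.761 0.148 0.03 ]
scene drawer_right_tray 0.19 [273. 229.] [ 0.643 -0.228  0.016]
scene reagent 0.61 [208. 343.] [0.758 0.166 0.   ]
scene beaker 0.57 [270. 127.] [ 0.415 -0.406  0.   ]
scene beaker 0.36 [114. 288.] [0.381 0.368 0.   ]
1.5
[[-0.894  0.447  0.   ]
 [ 0.447  0.894  0.   ]
 [-0.     0.    -1.   ]]
[[ 0.448 -0.854 -0.264  0.207]
 [ 0.894  0.428  0.132  0.594]
 [-0.    -0.295  0.955  0.385]
 [ 0.     0.     0.     1.   ]]
```

Run:
```python
from h import *
c=arm.get_calibration("top"); s=512/800
P=lambda u,v,z:plane(c,(v*s,u*s),z)[:2]
a,b,d,e=[P(*q,.1) for q in ((385,232),(557,214),(545,120),(374,137))]
print("unit corners",a.round(3),b.round(3),d.round(3),e.round(3)); 
f=lambda v:np.degrees(np.arctan2(v[1],v[0]))
print("yaw front",f(a-b)-90,"back",f(e-d)-90,"sides",f(d-b),f(e-a))
r1,r2=P(195,260,.16),P(345,270,.16);print("rail",r1,r2,f(r1-r2)-90,np.linalg.norm(r1-r2),(r1+r2)/2)
im=arm.get_image("top"); hsv=cv2.cvtColor(im,cv2.COLOR_RGB2HSV)
for nm,(lo,hi),x0,x1 in (("orange",(5,18),115,150),("yellow",(20,30),160,190)):
    m=cv2.inRange(hsv,(lo,120,90),(hi,255,255)); m[:,:x0]=0;m[:,x1:]=0;m[:200]=0;m[260:]=0
    n,l,st,ce=cv2.connectedComponentsWithStats(m); print(nm,[(st[i,4],ce[i].round(1)) for i in range(1,n) if st[i,4]>10])
# dark crown rects
g=cv2.inRange(hsv,(0,0,0),(179,255,45));
for x0,x1 in ((118,150),(160,190)):
    m=g.copy();m[:,:x0]=0;m[:,x1:]=0;m[:205]=0;m[255:]=0
    y,x=np.nonzero(m);print(len(x),cv2.minAreaRect(np.c_[x,y].astype(np.float32)))
big=cv2.resize(im[195:265,110:330][:,:,::-1],None,fx=3.6,fy=3.6,interpolation=cv2.INTER_CUBIC);cv2.imwrite("pics/crop1.png",big)
```

```text
unit corners [0.697 0.022] [ 0.727 -0.333] [ 0.935 -0.32 ] [0.906 0.043]
yaw front 4.897596131789257 back 4.609380053910087 sides 3.697972381989849 5.631009437919915
rail [0.63028344 0.39550672] [0.60350261 0.09927009] -5.1656979170226975 0.2974447061570167 [0.61689302 0.24738841]
orange [(np.int32(45), array([139.5, 209.2])), (np.int32(72), array([133.3, 245.7]))]
yellow [(np.int32(38), array([180.5, 211.1])), (np.int32(66), array([173.7, 247.2]))]
350 ((134.97561645507812, 228.2195281982422), (21.202856063842773, 41.963985443115234), 6.34019136428833)
293 ((175.46470642089844, 229.95880126953125), (17.33340835571289, 41.722896575927734), 4.39870548248291)
```

View pics/crop1.png

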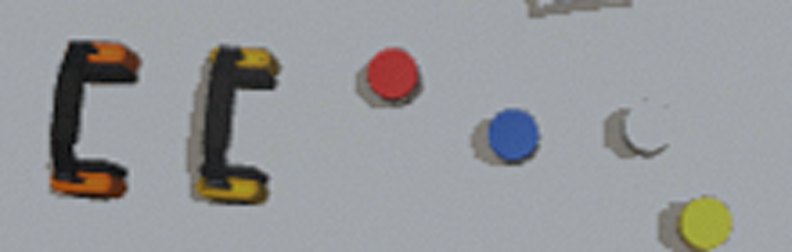

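In the crop, red (392,73), blue (513,134) and white (645,128) are the jars wanted. The yellow cap (705,222) is the decoy and stays. Both crowns run roughly along world x, already across the bar.

First I'll go above the left handle.

```bash
cat >> h.py <<'E'
def go(x,y,z,yaw_deg=None):
    """print rows numbers: shift in tool axes and roll so the GRASP point is at x,y,z and tool y at yaw (mod 180)"""
    s=arm.observe(); M=R.from_rotvec(s["ee_rot"]).as_matrix()
    d=M.T@(np.array([x,y,z+.159])-s["position"])
    a=np.degrees(np.arctan2(M[1,1],M[0,1])); roll=0 if yaw_deg is None else (a-yaw_deg+90)%180-90
    print("shift",d.round(4),"roll",round(np.radians(roll),3),"yaw now",round(a,1),"j7",s["joints"][6].round(2),"t",round(s["clock"],1))
E
python3 -c "
from h import *
go(.552,-.073,.17,4.7)"
```

```text
shift [-0.5263 -0.4433  0.0757] roll 1.025 yaw now 63.4 j7 -0.08 t 1.6
```

```bash
python3 -m inch '-0.19 -0.16 0.02 0 0.03;-0.19 -0.16 0.02 0 0.03;-0.19 -0.16 0.02 0 0.03;-0.19 -0.16 0.02 0 0.03;-0.19 -0.16 0.02 0 0.03' 20
python3 -m inch '-0.19 -0.16 0.02 0.4 0.03;-0.19 -0.16 0.02 0.4 0.03;-0.19 -0.16 0.02 0.4 0.03;-0.19 -0.16 0.02 0.4 0.03;-0.19 -0.16 0.02 0.4 0.03'
python3 -c "
from h import *
go(.552,-.073,.17,4.7)"
```

```text
clock: 2.05
position: [0.3785, 0.3289, 0.3848]
ee_rot: [0.722, 3.057, 0.001]
force: [0.5, 0.5, 1.4]
width: 0.613
gripper_force: 0.0
clock: 2.55
position: [0.4767, 0.1008, 0.365]
ee_rot: [1.315, 2.852, 0.001]
force: [1.2, -0.1, -0.5]
width: 0.327
gripper_force: 0.0
shift [-0.181  -0.0557  0.036 ] roll 0.625 yaw now 40.5 j7 0.49 t 2.5
```

```bash
python3 -m inch '-0.181 -0.056 0.036 0.625 0.03;-0.181 -0.056 0.036 0.625 0.03;-0.181 -0.056 0.036 0.625 0.03;-0.181 -0.056 0.036 0.625 0.03;-0.181 -0.056 0.036 0.625 0.03'
python3 - <<'E'
from h import *
im=arm.get_image("wrist");c=arm.get_calibration("wrist");print(c["intrinsics"].round(1).tolist())
r=arm.place_of("wrist","drawer_left_handle")
for e in r:print(e["conf"],e["point"],plane(c,e["point"],.072).round(4))
cv2.imwrite("pics/w1.png",im[:,:,::-1]); go(.552,-.073,.17,4.7)
E
```

```text
clock: 3.05
position: [0.5521, -0.0774, 0.3282]
ee_rot: [2.141, 2.294, -0.004]
force: [0.1, -0.3, 0.4]
width: 0.324
gripper_force: 0.0
[[318.5, 0.0, 254.2], [0.0, 318.5, 197.6], [0.0, 0.0, 1.0]]
0.76 [201.4, 256.7] [ 0.5522 -0.0713  0.072 ]
shift [-0.0009  0.0006 -0.0006] roll -0.002 yaw now 4.6 j7 0.35 t 3.1
```

View pics/w1.png

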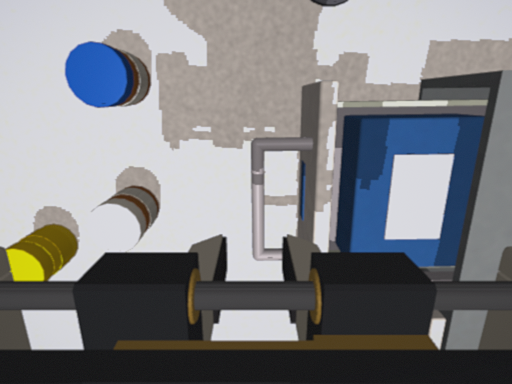

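The handle bar sits at column 258 (rows 138-258), between the fingers at columns 215 and 295, and matches the estimate. I'll descend, grip and push in along tool y.

```bash
python3 -m inch '0 0 0.045 0 0.03;0 0 0.08 0 0.03;0 0 0.096 0 0.03;0 0 0.096 0 0.0;0 0 0.096 0 0.0' 20
python3 -m inch '0 0.02 0 0 0;0 0.04 0 0 0;0 0.06 0 0 0;0 0.075 0 0 0;0 0.085 0 0 0' 20
python3 -c "
from h import *
s=arm.observe();print(s['force'],s['position'])"
```

```text
clock: 3.65
position: [0.5514, -0.0701, 0.2333]
ee_rot: [-2.126, -2.313, -0.001]
force: [-0.5, -0.7, 0.8]
width: 0.198
gripper_force: 0.0
clock: 4.15
position: [0.6368, -0.0637, 0.2338]
ee_rot: [2.127, 2.312, 0.001]
force: [-1.9, -1.0, -1.1]
width: 0.096
gripper_force: 20.0
[-1.8737522  -0.96473927 -1.12865099] [ 0.63676197 -0.06366487  0.23383806]
```

```bash
python3 -m inch '0 0.005 0 0 0;0 0.009 0 0 0;0 0.012 0 0 0;0 0.014 0 0 0;0 0.016 0 0 0' 20
python3 -m inch '0 0.002 0 0 0;0 0.003 0 0 0;0 0.003 0 0 0' 20
```

```text
clock: 4.65
position: [0.6517, -0.0626, 0.2337]
ee_rot: [-2.128, -2.31, -0.001]
force: [-9.4, 1.7, 13.5]
width: 0.097
gripper_force: 20.0
clock: 4.95
position: [0.6526, -0.0628, 0.2336]
ee_rot: [-2.126, -2.306, 0.004]
force: [-16.1, 3.0, 18.1]
width: 0.1
gripper_force: 20.0
```

```bash
python3 -m inch '0 -0.004 0 0 0;0 -0.004 0 0 0.03;0 -0.004 0 0 0.03;0 -0.004 -0.05 0 0.03;0 -0.004 -0.10 0 0.03' 20
python3 - <<'E'
from h import *
go(.667,-.243,.17,4.7)
im=arm.get_image("top");c=arm.get_calibration("top")
for q in ("drawer_left_handle","drawer_right_handle"):
  for e in arm.place_of("top",q):print(q,e["conf"],plane(c,e["point"],.072).round(4))
E
```

```text
clock: 5.45
position: [0.6505, -0.0631, 0.3324]
ee_rot: [-2.128, -2.309, 0.005]
force: [1.4, -0.2, -0.4]
width: 0.32
gripper_force: 0.0
shift [-0.1806  0.0018  0.0035] roll -0.0 yaw now 4.7 j7 0.34 t 5.5
drawer_right_handle 0.91 [ 0.658  -0.2484  0.072 ]
```

```bash
python3 -m inch '-0.05 0 0 0 0.03;-0.10 0 0 0 0.03;-0.15 0 0 0 0.03;-0.181 0 0 0 0.03;-0.181 0 0 0 0.03'
python3 - <<'E'
from h import *
im=arm.get_image("wrist");c=arm.get_calibration("wrist")
for e in arm.place_of("wrist","drawer_right_handle"):print(e["conf"],e["point"],plane(c,e["point"],.072).round(4))
cv2.imwrite("pics/w2.png",im[:,:,::-1]); go(.667,-.243,.074,4.7)
E
```

```text
clock: 6.1
position: [0.6639, -0.2504, 0.3316]
ee_rot: [2.137, 2.301, -0.007]
force: [0.1, -1.2, 0.9]
width: 0.329
gripper_force: 0.0
0.72 [200.1, 258.0] [ 0.6658 -0.2437  0.072 ]
shift [0.0011 0.002  0.0983] roll -0.002 yaw now 4.6 j7 0.6 t 6.2
```

View pics/w2.png

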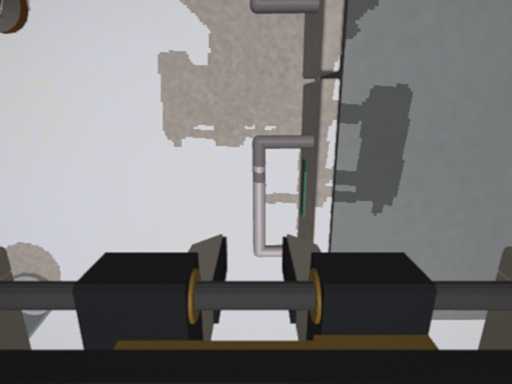

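The right handle (green label) sits at column 259 between the fingers, and the left and right fronts are flush. I'll descend, grip and pull about 145 mm.

```bash
python3 -m inch '0 0.001 0.045 0 0.03;0 0.001 0.08 0 0.03;0 0.001 0.097 0 0.03;0 0.001 0.097 0 0.0;0 0.001 0.097 0 0.0' 25
python3 -m inch '0 0 0 0 0;0 -0.012 0 0 0;0 -0.03 0 0 0;0 -0.05 0 0 0;0 -0.07 0 0 0' 25
python3 -m inch '0 -0.02 0 0 0;0 -0.04 0 0 0;0 -0.055 0 0 0;0 -0.068 0 0 0;0 -0.074 0 0 0' 25
```

```text
clock: 6.7
position: [0.6673, -0.2429, 0.2367]
ee_rot: [2.127, 2.311, 0.001]
force: [-0.1, -0.1, 0.4]
width: 0.197
gripper_force: 0.0
clock: 7.2
position: [0.5974, -0.2491, 0.2375]
ee_rot: [2.126, 2.309, 0.003]
force: [2.6, 0.2, -2.5]
width: 0.094
gripper_force: 25.0
clock: 7.7
position: [0.5231, -0.2554, 0.2374]
ee_rot: [2.128, 2.309, 0.003]
force: [0.9, 2.0, 5.7]
width: 0.098
gripper_force: 25.0
```

```bash
python3 -m inch '0 0 0 0 0.03;0 0 0 0 0.03;0 0 -0.05 0 0.03;0 0 -0.1 0 0.03;0 0.02 -0.14 0 0.07' 20
python3 - <<'E'
from h import *
im=arm.get_image("top");c=arm.get_calibration("top")
for q,z in dict(drawer_right_handle=.072,jar1_center=.03,jar2_center=.03,jar3_center=.03,drawer_right_tray=.016).items():
  for e in arm.place_of("top",q):print(q,round(e["conf"],2),np.round(e["point"]),plane(c,e["point"],z).round(4))
im=arm.get_image("wrist");c=arm.get_calibration("wrist")
for q,z in dict(drawer_right_handle=.072,drawer_right_tray=.016).items():
  for e in arm.place_of("wrist",q):print(q,round(e["conf"],2),np.round(e["point"]),plane(c,e["point"],z).round(4))
cv2.imwrite("pics/w3.png",im[:,:,::-1]); go(.436,-.112,.12,4.7)
E
```

```text
clock: 8.2
position: [0.5418, -0.2549, 0.3784]
ee_rot: [2.132, 2.307, -0.002]
force: [0.9, -1.4, -0.2]
width: 0.375
gripper_force: 0.0
jar1_center 0.65 [141. 206.] [0.7464 0.1608 0.03  ]
jar1_center 0.49 [232. 290.] [ 0.4327 -0.1121  0.03  ]
jar2_center 0.76 [229. 252.] [0.4459 0.0088 0.03  ]
jar3_center 0.65 [219. 216.] [0.4802 0.1283 0.03  ]
drawer_right_tray 0.79 [187. 333.] [ 0.5831 -0.2611  0.016 ]
drawer_right_handle 0.89 [192. 232.] [ 0.5203 -0.2569  0.072 ]
drawer_right_tray 0.97 [175. 282.] [ 0.5704 -0.2501  0.016 ]
shift [ 0.1496 -0.0945  0.0957] roll -0.001 yaw now 4.7 j7 0.65 t 8.7
```

View pics/w3.png

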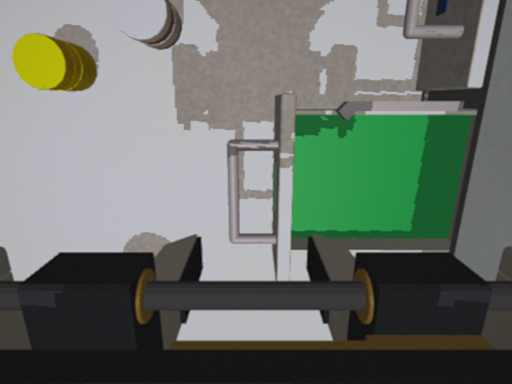

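The picture shows the tray well out: green floor at (300-455, 110-240), front panel column 285, empty. Jar white next.

```bash
python3 -m inch '0.035 -0.025 0.02 0 0.085;0.075 -0.05 0.04 0 0.085;0.115 -0.075 0.06 0 0.085;0.15 -0.094 0.086 0 0.085;0.15 -0.094 0.086 0 0.085'
cat > jar.py <<'E'
from h import *
import sys
j,px,py=sys.argv[1],float(sys.argv[2]),float(sys.argv[3])
im=arm.get_image("wrist");c=arm.get_calibration("wrist")
print("expected px",proj(c,(px,py,.03)).round())
for e in arm.place_of("wrist",j):
    X=plane(c,e["point"],.03);print(round(e["conf"],2),np.round(e["point"]),X.round(4)); 
    if np.hypot(X[0]-px,X[1]-py)<.06: go(X[0],X[1],.05,4.7)
cv2.imwrite(f"pics/{j}.png",im[:,:,::-1])
E
python3 jar.py jar1_center .434 -.112
```

```text
clock: 9.15
position: [0.4322, -0.1074, 0.2861]
ee_rot: [-2.117, -2.308, 0.007]
force: [1.3, -0.2, 0.3]
width: 0.926
gripper_force: 0.0
expected px [208. 256.]
0.63 [214. 261.] [ 0.4381 -0.1163  0.03  ]
shift [-0.0054  0.0014  0.08  ] roll 0.001 yaw now 4.8 j7 0.44 t 9.2
```

View pics/jar1_center.png

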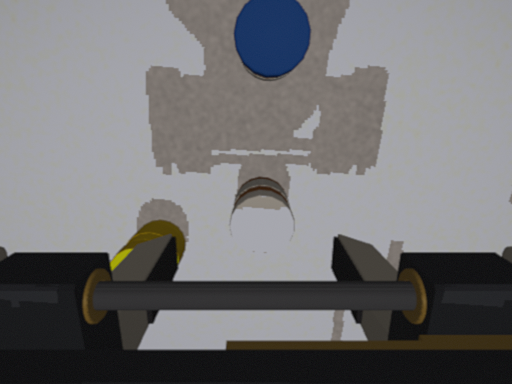

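White jar at (262,215) sits between the fingers, with the yellow decoy clear to the left at (150,245). I'll grasp it.

```bash
python3 -m inch '-0.005 0.001 0.03 0 0.07;-0.005 0.001 0.06 0 0.07;-0.005 0.001 0.080 0 0.07;-0.005 0.001 0.080 0 0.07;-0.005 0.001 0.08 0 0.03' 15
python3 -m inch '0 0 0 0 0.03;0 0 0 0 0.03;0 0 -0.03 0 0.03;0 0 -0.07 0 0.03;0 0 -0.11 0 0.03' 15
python3 -c "
from h import *
go(.6657,-.2435,.16,4.7)"
```

```text
clock: 9.75
position: [0.4393, -0.1176, 0.2101]
ee_rot: [2.13, 2.309, -0.0]
force: [-1.0, 0.3, 0.8]
width: 0.711
gripper_force: 0.0
clock: 10.25
position: [0.4382, -0.1167, 0.3215]
ee_rot: [-2.129, -2.31, 0.001]
force: [1.1, 0.2, -0.9]
width: 0.499
gripper_force: 15.0
shift [-0.1449  0.2164  0.0024] roll -0.0 yaw now 4.7 j7 0.42 t 10.2
```

```bash
python3 -m inch '-0.03 0.045 0 0 0.03;-0.06 0.09 0 0 0.03;-0.09 0.135 0 0 0.03;-0.12 0.18 0 0 0.03;-0.145 0.216 0.002 0 0.03' 15
python3 -m inch '0 0 0 0 0.03;0 0 0.04 0 0.03;0 0 0.075 0 0.03;0 0 0.088 0 0.03;0 0 0.092 0 0.03' 15
python3 -c "
from h import *
go(.6657,-.2435,.067,4.7)"
```

```text
clock: 10.75
position: [0.6586, -0.2389, 0.3192]
ee_rot: [2.127, 2.311, 0.002]
force: [1.0, -0.2, -0.8]
width: 0.493
gripper_force: 15.0
clock: 11.25
position: [0.6577, -0.2385, 0.2281]
ee_rot: [2.127, 2.309, 0.003]
force: [-2.5, 2.8, 24.1]
width: 0.493
gripper_force: 15.0
shift [-0.0057  0.0075  0.0022] roll 0.0 yaw now 4.7 j7 0.65 t 11.2
```

```bash
python3 -m inch '0 0 -0.008 0 0.03;-0.003 0.004 -0.008 0 0.03;-0.006 0.008 -0.008 0 0.03;-0.006 0.008 -0.003 0 0.03;-0.006 0.008 -0.0015 0 0.03' 15
python3 -m inch '0 0 0 0 0.03;0 0 0 0 0.055;0 0 0 0 0.055;0 0 -0.05 0 0.055;0 0 -0.10 0 0.055'
python3 - <<'E'
from h import *
im=arm.get_image("wrist");c=arm.get_calibration("wrist")
for q,z in dict(jar1_center=.046,drawer_right_tray=.016).items():
  for e in arm.place_of("wrist",q):print(q,round(e["conf"],2),np.round(e["point"]),plane(c,e["point"],z).round(4))
cv2.imwrite("pics/w4.png",im[:,:,::-1]); go(.444,.009,.13,4.7)
E
```

```text
clock: 11.75
position: [0.6658, -0.2441, 0.2281]
ee_rot: [2.128, 2.309, 0.001]
force: [-1.2, 1.3, 15.0]
width: 0.497
gripper_force: 15.0
clock: 12.25
position: [0.6647, -0.2432, 0.3265]
ee_rot: [-2.126, -2.307, 0.004]
force: [1.6, -0.2, 0.1]
width: 0.598
gripper_force: 0.0
jar1_center 0.74 [191. 255.] [ 0.6691 -0.2444  0.046 ]
drawer_right_tray 0.81 [190. 163.] [ 0.5792 -0.259   0.016 ]
shift [ 0.2709 -0.201   0.0404] roll -0.0 yaw now 4.7 j7 0.61 t 12.4
```

View pics/w4.png

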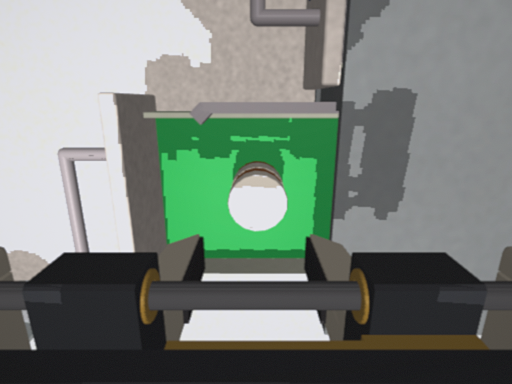

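White jar upright on the green floor at (258,200), roughly 88 mm from the panel. Front two slots remain. Blue jar next.

```bash
python3 -m inch '0.035 -0.025 0 0 0.085;0.07 -0.05 0 0 0.085;0.105 -0.075 0 0 0.085;0.14 -0.1 0 0 0.085;0.175 -0.125 0 0 0.085'
python3 -m inch '0.03 -0.025 0.01 0 0.085;0.06 -0.05 0.02 0 0.085;0.096 -0.076 0.03 0 0.085;0.096 -0.076 0.04 0 0.085'
python3 jar.py jar2_center .442 .009
```

```text
clock: 12.9
position: [0.5246, -0.0781, 0.3262]
ee_rot: [-2.127, -2.31, 0.002]
force: [-0.9, 0.7, 1.1]
width: 0.92
gripper_force: 0.0
clock: 13.3
position: [0.4387, 0.014, 0.2859]
ee_rot: [-2.118, -2.313, 0.004]
force: [-0.3, -0.4, -0.9]
width: 0.928
gripper_force: 0.0
expected px [210. 259.]
0.67 [213. 247.] [0.4329 0.0058 0.03  ]
shift [-0.0042 -0.009   0.0772] roll 0.002 yaw now 4.8 j7 0.18 t 13.4
```

```bash
python3 -m inch '-0.004 -0.007 0.03 0 0.08;-0.004 -0.007 0.06 0 0.08;-0.004 -0.007 0.077 0 0.08;-0.004 -0.007 0.077 0 0.05;-0.004 -0.007 0.077 0 0.03' 15
python3 -m inch '0 0 0 0 0.03;0 0 0 0 0.03;0 0 -0.03 0 0.03;0 0 -0.07 0 0.03;0 0 -0.115 0 0.03' 15
python3 -c "
from h import *
go(.6283,-.2038,.167,4.7)"
```

```text
clock: 13.9
position: [0.4368, 0.0044, 0.2107]
ee_rot: [2.131, 2.309, -0.001]
force: [-0.7, -0.8, 0.5]
width: 0.743
gripper_force: 0.0
clock: 14.4
position: [0.4357, 0.0052, 0.3269]
ee_rot: [-2.129, -2.31, 0.002]
force: [2.0, 1.4, -1.5]
width: 0.484
gripper_force: 15.0
shift [-0.224   0.1749  0.0008] roll -0.0 yaw now 4.7 j7 0.13 t 14.4
```

```bash
python3 -m inch '-0.035 0.028 0 0 0.03;-0.07 0.056 0 0 0.03;-0.105 0.084 0 0 0.03;-0.14 0.112 0 0 0.03;-0.17 0.136 0 0 0.03' 15
python3 -m inch '-0.03 0.022 0 0 0.03;-0.05 0.036 0 0 0.03;-0.054 0.039 0 0 0.03;-0.054 0.039 0 0 0.03'
python3 -c "
from h import *
im=arm.get_image('wrist');c=arm.get_calibration('wrist');s=arm.observe()
for e in arm.place_of('wrist','jar2_center'):
    print(e['conf'],e['point'],plane(c,e['point'],s['position'][2]-.159-.021).round(4))
go(.6283,-.2038,.068,4.7)"
```

```text
clock: 14.9
position: [0.5869, -0.1546, 0.3265]
ee_rot: [2.128, 2.31, 0.001]
force: [0.9, 0.1, -0.2]
width: 0.486
gripper_force: 15.0
clock: 15.3
position: [0.6289, -0.204, 0.3258]
ee_rot: [2.13, 2.309, -0.0]
force: [-0.5, 0.9, -1.2]
width: 0.49
gripper_force: 15.0
0.95 [221.6, 252.9] [ 0.6255 -0.1866  0.1457]
0.36 [9.1, 307.0] [ 0.6414 -0.0834  0.1457]
shift [-0.0014 -0.0003  0.0987] roll 0.001 yaw now 4.7 j7 0.6 t 15.4
```

```bash
python3 -c "
from h import *
im=arm.get_image('wrist');c=arm.get_calibration('wrist');s=arm.observe();p=s['position']
print(proj(c,p-[0,0,.149]),proj(c,p-[0,0,.209]))
cv2.imwrite('pics/w5.png',im[:,:,::-1])"
```

```text
[280.0124637  256.28791447] [229.39752612 255.7951005 ]
```

View pics/w5.png

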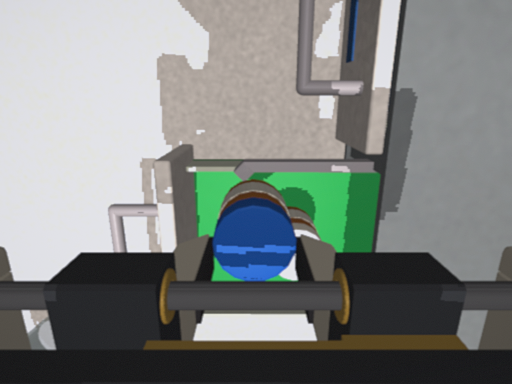

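The blue cap is at (255,240), but a centred jar would show at row 280. It is gripped off-centre by about 8 mm and leaning, so I'll set it on free table and regrasp.

```bash
python3 -m inch '0.03 -0.03 0 0 0.03;0.06 -0.06 0 0 0.03;0.08 -0.1 0 0 0.03;0.10 -0.14 0 0 0.03;0.115 -0.17 0 0 0.03' 15
python3 -m inch '0 0 0.04 0 0.03;0 0 0.08 0 0.03;0 0 0.1 0 0.03;0 0 0.108 0 0.03;0 0 0.112 0 0.03'
```

```text
clock: 15.95
position: [0.447, -0.101, 0.3255]
ee_rot: [-2.125, -2.312, -0.001]
force: [0.1, 1.0, 0.1]
width: 0.328
gripper_force: 0.0
clock: 16.45
position: [0.4499, -0.1024, 0.2135]
ee_rot: [-2.127, -2.311, -0.0]
force: [0.1, -0.2, 0.1]
width: 0.329
gripper_force: 0.0
```

The jar slipped out during the move. I'll look for it.

```bash
python3 -m inch '0 0 -0.05 0 0.05;0 0 -0.1 0 0.085;0.05 -0.03 -0.12 0 0.085;0.1 -0.06 -0.12 0 0.085'
python3 - <<'E'
from h import *
im=arm.get_image("top");c=arm.get_calibration("top")
hsv=cv2.cvtColor(im,cv2.COLOR_RGB2HSV)
for q in("jar1_center","jar2_center","jar3_center"):
  for e in arm.place_of("top",q):print(q,round(e["conf"],2),np.round(e["point"]),plane(c,e["point"],.03).round(4))
cv2.imwrite("pics/top2.png",cv2.resize(im[120:280,190:410][:,:,::-1],None,fx=3.6,fy=3.6,interpolation=cv2.INTER_CUBIC))
E
```

```text
clock: 16.85
position: [0.3942, -0.024, 0.3357]
ee_rot: [2.129, 2.304, 0.009]
force: [0.1, 2.0, -0.7]
width: 0.625
gripper_force: 0.0
jar1_center 0.78 [163. 324.] [ 0.66   -0.2339  0.03  ]
jar1_center 0.65 [260. 300.] [ 0.3424 -0.1415  0.03  ]
jar2_center 0.54 [186. 278.] [ 0.5875 -0.0783  0.03  ]
jar3_center 0.57 [218. 216.] [0.4848 0.1286 0.03  ]
```

View pics/top2.png

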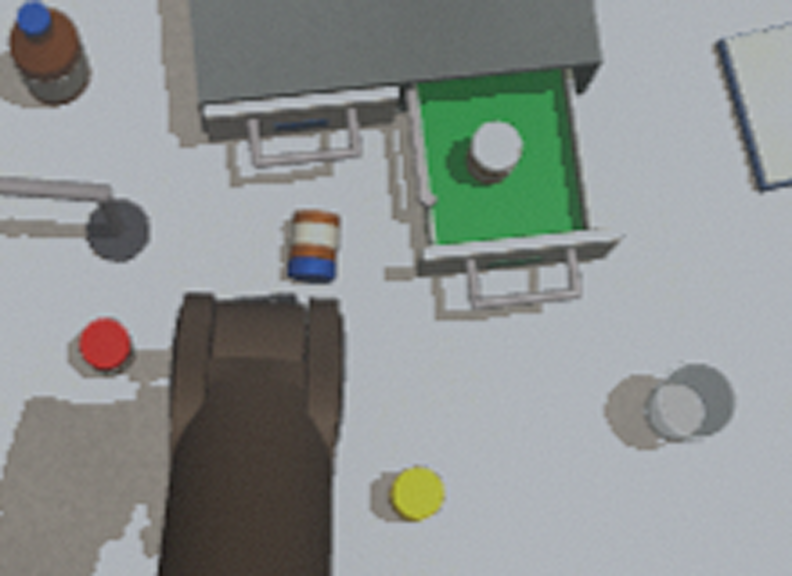

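The blue jar lies on its side in free space at crop (315,245), with its cap toward the robot and its axis roughly along world x. Tilting isn't available, so I'll pinch it lightly across the cap end and lift. It should hang upright from there.

```bash
python3 -m inch '0 0 -0.02 -0.15 0.085;0 0 -0.02 -0.3 0.085;0 0 -0.02 -0.45 0.085;0 0 -0.02 -0.6 0.085;0 0 -0.02 -0.74 0.085'
python3 -m inch '0 0 0 -0.15 0.085;0 0 0 -0.3 0.085;0 0 0 -0.45 0.085;0 0 0 -0.6 0.085;0 0 0 -0.74 0.085'
python3 -c "
from h import *
go(.53,-.065,.16,88)"
```

```text
clock: 17.55
position: [0.3941, -0.0251, 0.353]
ee_rot: [1.143, 2.925, 0.0]
force: [-0.3, -0.6, 0.0]
width: 0.926
gripper_force: 0.0
clock: 18.05
position: [0.3941, -0.0252, 0.353]
ee_rot: [0.008, 3.14, -0.0]
force: [0.6, -0.1, 0.3]
width: 0.929
gripper_force: 0.0
shift [-0.1361 -0.0391  0.0341] roll 0.03 yaw now 89.7 j7 1.57 t 18.1
```

```bash
python3 -m inch '-0.045 -0.013 0.01 0.03 0.085;-0.09 -0.026 0.02 0.03 0.085;-0.136 -0.039 0.03 0.03 0.085;-0.136 -0.039 0.034 0.03 0.085'
python3 - <<'E'
from h import *
im=arm.get_image("wrist");c=arm.get_calibration("wrist")
for f in (arm.look_for,arm.place_of):
  for e in f("wrist","jar2_center"):print(round(e["conf"],2),np.round(e["point"]),plane(c,e["point"],.023).round(4))
hsv=cv2.cvtColor(im,cv2.COLOR_RGB2HSV);m=cv2.inRange(hsv,(105,120,60),(125,255,255))
n,l,st,ce=cv2.connectedComponentsWithStats(m)
for i in range(1,n):
  if st[i,4]>300:print("blue",st[i],plane(c,ce[i][::-1],.03).round(4))
cv2.imwrite("pics/w6.png",im[:,:,::-1])
E
```

```text
clock: 18.45
position: [0.5343, -0.0671, 0.3176]
ee_rot: [0.066, 3.138, -0.005]
force: [-0.9, -0.6, -0.2]
width: 0.929
gripper_force: 0.0
0.73 [240. 251.] [ 0.5764 -0.0729  0.023 ]
0.47 [338. 258.] [ 0.6893 -0.0701  0.023 ]
blue [229 210  49  22 776] [ 0.5555 -0.0699  0.03  ]
```

View pics/w6.png

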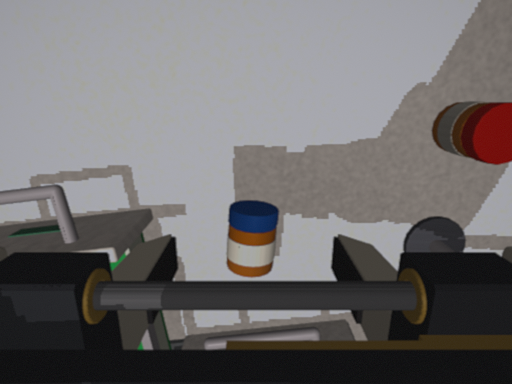

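The jar lies at (229-278, 203-273) with the cap at the top, cap end x≈0.548 and centre y≈-0.071. I'll descend offset to +y so the gripper body clears the drawer panel, then close lightly near the cap end.

```bash
python3 -c "
from h import *
go(.552,-.057,.027,88.5)"
```

```text
shift [-0.0228  0.0094  0.1321] roll -0.015 yaw now 87.7 j7 1.77 t 18.6
```

```bash
python3 -m inch '-0.023 0.009 0.03 0 0.085;-0.023 0.009 0.07 0 0.085;-0.023 0.009 0.11 0 0.085;-0.023 0.009 0.125 0 0.085;-0.023 0.009 0.132 0 0.085' 4
python3 -m inch '0 0 0 0 0.06;0 0 0 0 0.04;0 0 0 0 0.03;0 0 0 0 0.03;0 0 0 0 0.03' 4
python3 -m inch '0 0 -0.01 0 0.03;0 0 -0.025 0 0.03;0 0 -0.045 0 0.03;0 0 -0.06 0 0.03;0 0 -0.06 0 0.03' 4
python3 - <<'E'
from h import *
im=arm.get_image("wrist");cv2.imwrite("pics/w7.png",im[:,:,::-1])
E
```

```text
clock: 19.1
position: [0.5513, -0.056, 0.1858]
ee_rot: [-0.061, -3.139, -0.0]
force: [-1.0, -0.1, 1.2]
width: 0.929
gripper_force: 0.0
clock: 19.6
position: [0.5527, -0.0559, 0.1872]
ee_rot: [0.061, 3.14, 0.0]
force: [-0.7, -0.6, -0.3]
width: 0.543
gripper_force: 0.2
clock: 20.1
position: [0.5532, -0.0561, 0.2488]
ee_rot: [0.061, 3.137, 0.0]
force: [0.0, -0.1, -1.2]
width: 0.498
gripper_force: 4.0
```

View pics/w7.png

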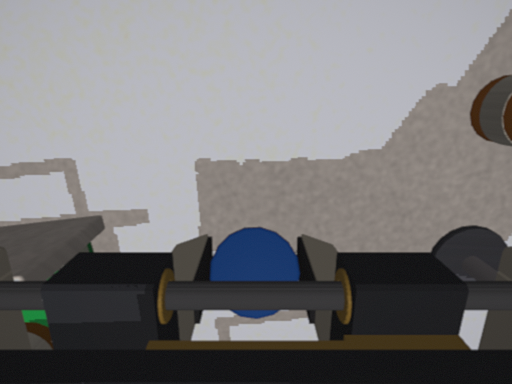

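It worked: the jar hangs upright with the cap face up at (254,272). I'll set it down here and regrasp it centred and firmly.

```bash
python3 -m inch '0 0 0.015 0 0.03;0 0 0.025 0 0.03;0 0 0.031 0 0.03;0 0 0.035 0 0.03;0 0 0.037 0 0.03' 4
python3 -m inch '0 0 0 0 0.065;0 0 0 0 0.065;0.004 0 0.003 0 0.065;0.004 0 0.003 0 0.065' 4
python3 - <<'E'
from h import *
im=arm.get_image("wrist");c=arm.get_calibration("wrist");s=arm.observe()
hsv=cv2.cvtColor(im,cv2.COLOR_RGB2HSV);m=cv2.inRange(hsv,(105,120,60),(125,255,255))
n,l,st,ce=cv2.connectedComponentsWithStats(m)
for i in range(1,n):
  if st[i,4]>500:print("blue",st[i],plane(c,ce[i][::-1],.06).round(4))
print(s["position"],proj(c,[*s["position"][:2],.06]))
go(.5,-.06,.05,88)
E
```

```text
clock: 20.65
position: [0.5525, -0.0561, 0.209]
ee_rot: [-0.061, -3.141, 0.0]
force: [-0.1, 1.0, 6.1]
width: 0.499
gripper_force: 4.0
clock: 21.05
position: [0.5476, -0.0557, 0.2059]
ee_rot: [-0.061, -3.139, -0.0]
force: [-0.4, -0.5, 0.2]
width: 0.705
gripper_force: 0.0
blue [ 211  310   89   30 2049] [ 0.5701 -0.0568  0.06  ]
[ 0.5478901  -0.05575854  0.20617239] [285.92553218 255.59425267]
shift [ 0.0477 -0.0061 -0.0028] roll -0.004 yaw now 87.8 j7 1.84 t 21.1
```

```bash
python3 -m inch '-0.0045 0 -0.003 0 0.065;-0.0045 0 -0.003 0 0.05;-0.0045 0 -0.003 0 0.03;-0.0045 0 -0.003 0 0.03;-0.0045 0 -0.003 0 0.03' 25
python3 -m inch '0 0 -0.03 0 0.03;0 0 -0.07 0 0.03;0 0 -0.11 0 0.03;0 0 -0.118 0 0.03;0 0 -0.118 0 0.03' 25
python3 - <<'E'
from h import *
im=arm.get_image("wrist");c=arm.get_calibration("wrist");s=arm.observe()
hsv=cv2.cvtColor(im,cv2.COLOR_RGB2HSV);m=cv2.inRange(hsv,(105,120,60),(125,255,255))
n,l,st,ce=cv2.connectedComponentsWithStats(m)
for i in range(1,n):
  if st[i,4]>100:print("blue",st[i],ce[i].round())
print(s["position"],proj(c,s["position"]-[0,0,.149]))
go(.6283,-.2038,s["position"][2]-.159,4.7)
E
```

```text
clock: 21.6
position: [0.5529, -0.056, 0.2095]
ee_rot: [-0.061, -3.141, -0.0]
force: [-0.3, 0.4, -0.2]
width: 0.409
gripper_force: 0.0
clock: 22.1
position: [0.5533, -0.056, 0.3289]
ee_rot: [0.061, 3.138, 0.001]
force: [0.6, 0.1, -1.1]
width: 0.327
gripper_force: 0.0
blue [ 229  205   51   53 2120] [254. 231.]
[ 0.55279416 -0.05580037  0.32747808] [282.06306693 255.46002682]
shift [-0.0812 -0.145  -0.    ] roll 1.45 yaw now 87.8 j7 1.76 t 22.1
```

Run:
```python
from h import *
c=arm.get_calibration("wrist");s=arm.observe();im=arm.get_image("wrist")
print(plane(c,(231,254),.06),plane(c,(231,254),.046),proj(c,[*s["position"][:2],.06]))
for e in arm.place_of("wrist","jar2_center"):print(e["conf"],e["point"],plane(c,e["point"],.03))
cv2.imwrite("pics/w8.png",im[150:340,150:400][:,:,::-1])
```

```text
[ 0.57793614 -0.05745895  0.06      ] [ 0.58393482 -0.05769381  0.046     ] [202.57497988 254.81891721]
0.66 [224.4, 254.3] [ 0.58410771 -0.05741815  0.03      ]
```

View pics/w8.png

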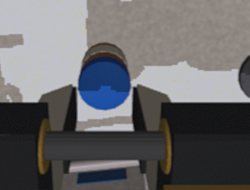

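The jar stands upright at about (0.581,-0.057), so the pads had squeezed it away. I'll grasp there.

```bash
python3 -m inch '-0.02 -0.002 0.02 0 0.08;-0.029 -0.002 0.05 0 0.08;-0.029 -0.002 0.08 0 0.08;-0.029 -0.002 0.11 0 0.08;-0.029 -0.002 0.118 0 0.08' 20
python3 -m inch '0 0 0 0 0.05;0 0 0 0 0.03;0 0 0 0 0.03;0 0 0 0 0.03;0 0 -0.01 0 0.03' 20
python3 -m inch '0 0 -0.03 0 0.03;0 0 -0.07 0 0.03;0 0 -0.107 0 0.03;0 0 -0.107 0 0.03' 20
python3 - <<'E'
from h import *
im=arm.get_image("wrist");c=arm.get_calibration("wrist");s=arm.observe()
hsv=cv2.cvtColor(im,cv2.COLOR_RGB2HSV);m=cv2.inRange(hsv,(105,120,60),(125,255,255))
n,l,st,ce=cv2.connectedComponentsWithStats(m)
for i in range(1,n):
  if st[i,4]>100:print("blue",st[i],ce[i].round())
print(s["position"],proj(c,s["position"]-[0,0,.149]))
go(.6283,-.2038,s["position"][2]-.159,4.7)
E
```

```text
clock: 22.75
position: [0.5799, -0.0589, 0.2051]
ee_rot: [-0.061, -3.133, 0.0]
force: [0.3, -0.4, -0.6]
width: 0.713
gripper_force: 0.0
clock: 23.25
position: [0.5815, -0.0589, 0.2197]
ee_rot: [-0.061, -3.14, -0.0]
force: [0.1, -0.1, -1.4]
width: 0.5
gripper_force: 20.0
clock: 23.65
position: [0.5833, -0.0599, 0.3326]
ee_rot: [0.062, 3.132, 0.0]
force: [0.1, 0.2, -0.8]
width: 0.498
gripper_force: 20.0
blue [ 207  225   96   56 4248] [254. 257.]
blue [225 310  59  11 434] [254. 314.]
[ 0.58252562 -0.05942653  0.32997141] [280.51100788 255.37322423]
shift [-0.0514 -0.1425  0.0002] roll 1.45 yaw now 87.8 j7 1.77 t 23.7
```

```bash
python3 -m inch '0 -0.01 0 0.14 0.03;0 -0.02 0 0.28 0.03;0 -0.03 0 0.42 0.03;0 -0.04 0 0.56 0.03;0 -0.05 0 0.70 0.03' 20
python3 -m inch '0 0 0 0.14 0.03;0 0 0 0.28 0.03;0 0 0 0.42 0.03;0 0 0 0.56 0.03;0 0 0 0.70 0.03' 20
python3 -c "
from h import *
go(.6283,-.2055,.17,4.7)"
```

```text
clock: 24.2
position: [0.5793, -0.1093, 0.3257]
ee_rot: [-1.142, -2.925, 0.001]
force: [-0.7, -0.3, -1.1]
width: 0.496
gripper_force: 20.0
clock: 24.7
position: [0.5793, -0.1088, 0.3257]
ee_rot: [-2.076, -2.356, 0.001]
force: [-0.2, -0.4, -0.5]
width: 0.496
gripper_force: 20.0
shift [-0.102   0.0364 -0.0034] roll 0.044 yaw now 7.2 j7 0.69 t 24.7
```

```bash
python3 -m inch '-0.03 0.012 0 0.044 0.03;-0.06 0.024 0 0.044 0.03;-0.09 0.034 0 0.044 0.03;-0.102 0.0365 0 0.044 0.03;-0.102 0.0365 0 0.044 0.03' 20
python3 - <<'E'
from h import *
im=arm.get_image("wrist");c=arm.get_calibration("wrist");s=arm.observe()
hsv=cv2.cvtColor(im,cv2.COLOR_RGB2HSV);m=cv2.inRange(hsv,(105,120,60),(125,255,255));m[:200]=0
y,x=np.nonzero(m);print(x.min(),x.max(),y.min(),y.max(),s["position"],s["width"],proj(c,s["position"]-[0,0,.149]))
for e in arm.place_of("wrist","jar1_center"):print(e["conf"],e["point"],plane(c,e["point"],.046))
go(.6283,-.2055,.068,4.7)
E
```

```text
clock: 25.2
position: [0.6289, -0.2074, 0.3258]
ee_rot: [-2.125, -2.314, 0.003]
force: [-0.4, -1.4, -1.1]
width: 0.5
gripper_force: 20.0
206 302 225 319 [ 0.62890065 -0.20571031  0.3257125 ] 0.4945274353270518 [279.81297057 256.71348357]
0.84 [236.2, 283.6] [ 0.65659879 -0.2399502   0.046     ]
shift [-0.001  -0.0007  0.0988] roll 0.006 yaw now 5.0 j7 0.78 t 25.3
```

```bash
python3 -m inch '0 -0.001 0.035 0 0.03;0 -0.001 0.07 0 0.03;0 -0.001 0.09 0 0.03;0 -0.001 0.096 0 0.03' 20
python3 -m inch '0 0 0.002 0 0.03;0 0 0.002 0 0.03'
```

```text
clock: 25.7
position: [0.6295, -0.204, 0.2301]
ee_rot: [2.118, 2.317, 0.002]
force: [2.1, -3.2, 10.1]
width: 0.498
gripper_force: 20.0
clock: 25.9
position: [0.6295, -0.2045, 0.2294]
ee_rot: [2.118, 2.316, 0.002]
force: [3.9, -3.1, 0.8]
width: 0.5
gripper_force: 20.0
```

```bash
python3 -m inch '0 0 0 0 0.054;0 0 0 0 0.054;0 0 -0.05 0 0.054;0 0 -0.10 0 0.06;0 0 -0.11 0 0.06'
python3 - <<'E'
from h import *
im=arm.get_image("wrist");c=arm.get_calibration("wrist")
for q in ("jar1_center","jar2_center"):
  for e in arm.place_of("wrist",q):print(q,e["conf"],plane(c,e["point"],.046).round(4))
cv2.imwrite("pics/w9.png",im[:,:,::-1]);go(.484,.128,.17,4.7)
E
```

```text
clock: 26.4
position: [0.6292, -0.2059, 0.3441]
ee_rot: [2.117, 2.313, 0.005]
force: [0.9, -0.7, 0.6]
width: 0.648
gripper_force: 0.0
jar1_center 0.94 [ 0.6567 -0.2442  0.046 ]
shift [ 0.3441 -0.1143  0.0098] roll 0.007 yaw now 5.1 j7 0.77 t 26.6
```

View pics/w9.png

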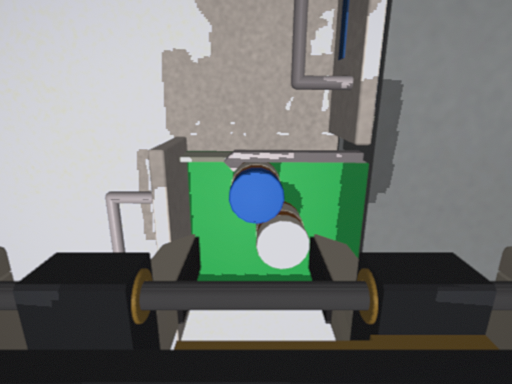

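Both jars stand upright in the tray: blue cap (256,195) by the left wall, white cap (282,242). That leaves the front-right slot for red. I've used my 14 views, so from here I'll rely on numbers.

```bash
python3 - <<'E'
from h import *
c=arm.get_calibration("wrist")
print("white",plane(c,(242,282),.076),"blue",plane(c,(195,256),.076), "tray corners", [plane(c,p,.016).round(3) for p in ((162,190),(280,200))])
E
python3 -m inch '0.045 -0.015 0 0 0.085;0.09 -0.03 0 0 0.085;0.135 -0.045 0 0 0.085;0.18 -0.06 0 0 0.085;0.22 -0.073 0 0 0.085'
python3 -m inch '0.042 -0.014 0.01 0 0.085;0.084 -0.028 0.03 0 0.085;0.124 -0.041 0.045 0 0.085;0.124 -0.041 0.05 0 0.085'
cat > cap.py <<'E'
from h import *
import sys
# red cap: top disc centre at z
def cap(cam,z,hr):
    im=arm.get_image(cam);c=arm.get_calibration(cam);hsv=cv2.cvtColor(im,cv2.COLOR_RGB2HSV)
    m=np.zeros(hsv.shape[:2],np.uint8)
    for lo,hi in hr:m|=cv2.inRange(hsv,(lo,130,70),(hi,255,255))
    n,l,st,ce=cv2.connectedComponentsWithStats(m)
    for i in range(1,n):
        if st[i,4]>150:print("cap",st[i],plane(c,ce[i][::-1],z).round(4))
    s=arm.observe();print("tcp px at z",proj(c,[*s["position"][:2],z]).round(),s["position"].round(4),round(s["width"],3))
RED=[(0,5),(172,179)]
if __name__=="__main__": cap("wrist",float(sys.argv[1]),RED)
E
python3 cap.py .055
python3 - <<'E'
from h import *
for e in arm.place_of("wrist","jar3_center"):X=plane(arm.get_calibration("wrist"),e["point"],.03);print(e["conf"],X);go(X[0],X[1],.05,4.7)
E
```

```text
white [ 0.6536952  -0.23649745  0.076     ] blue [ 0.62838351 -0.1976112   0.076     ] tray corners [array([ 0.564, -0.188,  0.016]), array([ 0.579, -0.317,  0.016])]
clock: 27.05
position: [0.5343, 0.01, 0.3364]
ee_rot: [-2.118, -2.316, 0.004]
force: [0.1, -0.1, 1.1]
width: 0.922
gripper_force: 0.0
clock: 27.45
position: [0.4808, 0.1333, 0.2849]
ee_rot: [-2.107, -2.322, 0.008]
force: [1.1, 0.4, -0.2]
width: 0.925
gripper_force: 0.0
cap [ 233  207   62   64 3131] [0.4877 0.1145 0.055 ]
tcp px at z [217. 258.] [0.4819 0.1305 0.2853] 0.928
0.85 [0.48554338 0.11052641 0.03      ]
shift [-0.018   0.0012  0.0774] roll 0.009 yaw now 5.2 j7 0.25 t 27.6
```

```bash
python3 -m inch '-0.015 0.001 0.03 0 0.085;-0.015 0.001 0.06 0 0.085;-0.015 0.001 0.077 0 0.085;-0.015 0.001 0.077 0 0.05;-0.015 0.001 0.077 0 0.03' 20
python3 -m inch '0 0 0 0 0.03;0 0 0 0 0.03;0 0 -0.02 0 0.03;0 0 -0.06 0 0.03;0 0 -0.10 0 0.03' 20
python3 -c "
from h import *
go(.630,-.2905,.17,4.7)
from cap import *
s=arm.observe();cap('wrist',s['position'][2]-.149,RED)"
```

```text
clock: 28.05
position: [0.4873, 0.1111, 0.2117]
ee_rot: [2.124, 2.315, -0.001]
force: [-0.0, -0.3, 0.0]
width: 0.802
gripper_force: 0.0
clock: 28.55
position: [0.4867, 0.1121, 0.313]
ee_rot: [-2.122, -2.317, 0.002]
force: [0.3, 0.1, 0.2]
width: 0.368
gripper_force: 0.0
shift [-0.4136  0.1075 -0.0159] roll 0.006 yaw now 5.0 j7 0.25 t 28.6
cap [ 227  169   58   59 2635] [0.4862 0.1496 0.164 ]
tcp px at z [274. 254.] [0.4889 0.1115 0.3184] 0.341
```

```bash
python3 -m inch '0.02 0 0.0 0 0.085;0.02 0 0.0 0 0.085;0.02 0 0 0 0.085;0.02 0 0 0 0.085'
sed -i 's/    im=arm.get_image(cam);c=arm.get_calibration(cam);/    c=arm.get_calibration(cam);im=arm.get_image(cam);/' cap.py
python3 cap.py .06
python3 - <<'E'
from h import *
c=arm.get_calibration("wrist")
for e in arm.place_of("wrist","jar3_center"):X=plane(c,e["point"],.03);print(e["conf"],e["point"],X)
from cap import *
cap("top",.06,RED)
arm.get_image("scene");cap("scene",.055,RED)
E
```

```text
clock: 29.0
position: [0.4851, 0.1317, 0.3115]
ee_rot: [2.122, 2.316, -0.0]
force: [-0.1, -0.2, -0.3]
width: 0.641
gripper_force: 0.0
cap [ 228  193   56   58 2553] [0.4859 0.1198 0.06  ]
tcp px at z [208. 256.] [0.4852 0.1316 0.3114] 0.685
0.66 [210.9, 250.8] [0.48230764 0.11768357 0.03      ]
cap [   0  126   22   98 1767] [0.6482 0.8103 0.06  ]
tcp px at z [216. 214.] [0.4853 0.1316 0.3114] 0.773
cap [ 408   66  102   98 3380] [0.831  0.7768 0.055 ]
cap [260 155  14  14 158] [0.489  0.1144 0.055 ]
tcp px at z [158. 269.] [0.4853 0.1318 0.3114] 0.857
```

The fingers simply hadn't finished closing before the lift. I'll retry with a longer wait, aiming at (0.486, 0.118).

```bash
python3 -c "
from h import *
go(.486,.118,.05,4.7)"
python3 -m inch '-0.014 0.000 0.03 0 0.07;-0.014 0.000 0.06 0 0.07;-0.014 0.000 0.09 0 0.07;-0.014 0.000 0.102 0 0.07;-0.014 0.000 0.102 0 0.07' 20
python3 -m inch '0 0 0 0 0.03;0 0 0 0 0.03;0 0 0 0 0.03;0 0 0 0 0.03;0 0 0 0 0.03' 20
python3 -c "
from h import *
go(.630,-.2905,.17,4.7)"
```

```text
shift [-0.0138 -0.0005  0.1024] roll 0.005 yaw now 5.0 j7 0.21 t 29.2
clock: 29.75
position: [0.4861, 0.1179, 0.2085]
ee_rot: [-2.122, -2.316, 0.004]
force: [-0.1, -0.3, 0.4]
width: 0.762
gripper_force: 0.0
clock: 30.25
position: [0.4869, 0.1185, 0.2103]
ee_rot: [2.121, 2.317, 0.003]
force: [-1.4, 0.8, 7.5]
width: 0.497
gripper_force: 20.0
shift [-0.4199  0.1067 -0.1188] roll 0.006 yaw now 5.1 j7 0.4 t 30.2
```

```bash
python3 -m inch '0 0 -0.03 0 0.03;0 0 -0.07 0 0.03;0 0 -0.11 0 0.03;0 0 -0.12 0 0.03' 20
python3 cap.py .17
python3 -m inch '-0.045 0.012 0 0 0.03;-0.09 0.024 0 0 0.03;-0.135 0.036 0 0 0.03;-0.18 0.048 0 0 0.03;-0.22 0.057 0 0 0.03' 20
python3 -m inch '-0.045 0.012 0 0 0.03;-0.09 0.024 0 0 0.03;-0.135 0.036 0 0 0.03;-0.17 0.044 0 0 0.03;-0.19 0.048 0 0 0.03' 20
python3 -m inch '0 0 0 0 0.03;0 0 0 0 0.03'
python3 -c "
from h import *
go(.630,-.2905,.0675,4.7)"
```

```text
clock: 30.65
position: [0.4875, 0.118, 0.333]
ee_rot: [2.121, 2.315, 0.007]
force: [-0.2, 0.0, -1.2]
width: 0.496
gripper_force: 20.0
cap [ 206  226   97   55 4240] [0.4868 0.1225 0.17  ]
cap [223 310  63  12 489] [0.4899 0.0889 0.17  ]
tcp px at z [265. 254.] [0.4875 0.1183 0.3327] 0.497
clock: 31.2
position: [0.5627, -0.0978, 0.3282]
ee_rot: [-2.121, -2.316, 0.001]
force: [0.4, -0.3, -0.5]
width: 0.494
gripper_force: 20.0
clock: 31.7
position: [0.6266, -0.2844, 0.3276]
ee_rot: [-2.125, -2.313, 0.002]
force: [-0.3, -0.5, -0.4]
width: 0.496
gripper_force: 20.0
clock: 31.9
position: [0.6267, -0.2809, 0.3278]
ee_rot: [-2.121, -2.314, 0.0]
force: [0.8, -0.7, -0.9]
width: 0.497
gripper_force: 20.0
shift [-0.01    0.0027  0.1013] roll 0.005 yaw now 5.0 j7 0.88 t 31.9
```

```bash
python3 -m inch '-0.011 0.002 0 0 0.03;-0.011 0.002 0.04 0 0.03;-0.011 0.002 0.075 0 0.03;-0.011 0.002 0.092 0 0.03;-0.011 0.002 0.098 0 0.03' 20
python3 -m inch '0 0 0.002 0 0.03;0 0 0.002 0 0.03'
python3 -m inch '0 0 0 0 0.054;0 0 0 0 0.054;0 0 0 0 0.054;0 0 -0.05 0 0.054;0 0 -0.10 0 0.06'
python3 -m inch '0 0 -0.03 0 0.06;0 0 -0.03 0 0.06'
cat > tray.py <<'E'
from cap import *
c=arm.get_calibration("wrist");im=arm.get_image("wrist")
for q in ("jar1_center","jar2_center","jar3_center"):
  for e in arm.place_of("wrist",q):print(q,round(e["conf"],2),plane(c,e["point"],.046).round(4))
cap("wrist",.076,RED+[(105,125)])
hsv=cv2.cvtColor(im,cv2.COLOR_RGB2HSV)
m=cv2.inRange(hsv,(0,0,190),(179,50,255)); n,l,st,ce=cv2.connectedComponentsWithStats(m)
for i in range(1,n):
  if 500<st[i,4]<6000:print("white",st[i],plane(c,ce[i][::-1],.076).round(4))
E
python3 tray.py
```

```text
clock: 32.4
position: [0.6298, -0.2906, 0.2295]
ee_rot: [-2.118, -2.316, 0.001]
force: [-0.7, -0.1, -1.1]
width: 0.496
gripper_force: 20.0
clock: 32.6
position: [0.6305, -0.292, 0.2308]
ee_rot: [2.12, 2.316, 0.001]
force: [-0.4, -0.2, -0.3]
width: 0.495
gripper_force: 20.0
clock: 33.1
position: [0.6297, -0.2913, 0.3297]
ee_rot: [-2.12, -2.315, 0.002]
force: [0.7, 0.3, 0.9]
width: 0.632
gripper_force: 0.0
clock: 33.3
position: [0.6307, -0.2931, 0.3653]
ee_rot: [2.116, 2.311, 0.004]
force: [-0.1, -0.4, 1.4]
width: 0.656
gripper_force: 0.0
jar1_center 0.74 [ 0.6578 -0.2469  0.046 ]
jar2_center 0.72 [ 0.6308 -0.2041  0.046 ]
jar2_center 0.67 [ 0.5711 -0.2515  0.046 ]
jar3_center 0.82 [ 0.6264 -0.2926  0.046 ]
cap [ 240   60   56   59 2648] [ 0.6311 -0.203   0.076 ]
cap [ 231  171   51   52 2107] [ 0.6299 -0.2917  0.076 ]
tcp px at z [196. 256.] [ 0.6298 -0.2912  0.358 ] 0.651
white [460 256  41  24 559] [ 0.8569 -0.3458  0.076 ]
white [ 171  311  144   38 1994] [ 0.6068 -0.4344  0.076 ]
white [239 326  96  14 926] [ 0.6846 -0.4412  0.076 ]
```

All three jars stand in the tray: red (0.630,-0.292), blue (0.631,-0.203), white (0.658,-0.246). Now I'll grip the right handle and shut the drawer.

```bash
python3 -m inch '0.01 -0.035 0 0 0.03;0.02 -0.07 0 0 0.03;0.028 -0.104 0 0 0.03;0.028 -0.104 0 0 0.03'
python3 - <<'E'
from h import *
c=arm.get_calibration("wrist");arm.get_image("wrist")
for e in arm.place_of("wrist","drawer_right_handle"):print(e["conf"],e["point"],plane(c,e["point"],.072).round(4))
go(.5233,-.2552,.074,4.7)
E
```

```text
clock: 33.95
position: [0.5194, -0.273, 0.3583]
ee_rot: [-2.123, -2.309, 0.001]
force: [-0.0, 0.6, 0.4]
width: 0.36
gripper_force: 0.0
0.69 [179.9, 254.1] [ 0.516  -0.2592  0.072 ]
shift [0.0172 0.0013 0.126 ] roll 0.005 yaw now 5.0 j7 0.92 t 34.0
```

```bash
python3 -m inch '0.017 -0.001 0.045 0 0.03;0.017 -0.001 0.08 0 0.03;0.017 -0.001 0.11 0 0.03;0.017 -0.001 0.126 0 0.03;0.017 -0.001 0.126 0 0.03' 20
python3 -m inch '0 0 0 0 0;0 0 0 0 0;0 0 0 0 0;0 0 0 0 0' 20
```

```text
clock: 34.55
position: [0.5216, -0.2557, 0.2313]
ee_rot: [-2.119, -2.315, 0.003]
force: [-0.3, 0.4, 0.1]
width: 0.331
gripper_force: 0.0
clock: 34.95
position: [0.5218, -0.2566, 0.2347]
ee_rot: [2.121, 2.315, 0.001]
force: [-1.9, -2.2, 4.3]
width: 0.099
gripper_force: 20.0
```

Gripped. Push in slowly.

```bash
python3 -m inch '0 0.003 0 0 0;0 0.009 0 0 0;0 0.017 0 0 0;0 0.026 0 0 0;0 0.036 0 0 0' 20
python3 -m inch '0 0.01 0 0 0;0 0.02 0 0 0;0 0.03 0 0 0;0 0.04 0 0 0;0 0.05 0 0 0' 20
python3 -m inch '0 0.01 0 0 0;0 0.02 0 0 0;0 0.029 0 0 0;0 0.036 0 0 0;0 0.042 0 0 0' 20
python3 -m inch '0 0.005 0 0 0;0 0.009 0 0 0;0 0.012 0 0 0;0 0.015 0 0 0;0 0.018 0 0 0' 20
python3 -m inch '0 0.002 0 0 0;0 0.002 0 0 0'
```

```text
clock: 35.45
position: [0.5578, -0.2536, 0.2347]
ee_rot: [2.121, 2.315, 0.0]
force: [-1.4, -2.5, 5.4]
width: 0.098
gripper_force: 20.0
clock: 35.95
position: [0.6078, -0.2494, 0.2347]
ee_rot: [2.121, 2.314, -0.0]
force: [-2.5, -1.9, 5.2]
width: 0.1
gripper_force: 20.0
clock: 36.45
position: [0.6497, -0.2459, 0.2347]
ee_rot: [2.12, 2.314, -0.001]
force: [-1.1, -4.2, 5.4]
width: 0.101
gripper_force: 20.0
clock: 36.95
position: [0.6666, -0.2446, 0.2347]
ee_rot: [2.122, 2.315, -0.002]
force: [-12.0, -3.4, 13.1]
width: 0.101
gripper_force: 20.0
clock: 37.15
position: [0.6672, -0.2448, 0.2346]
ee_rot: [-2.123, -2.313, 0.005]
force: [-10.8, -1.8, 13.9]
width: 0.104
gripper_force: 20.0
```

```bash
python3 -m inch '0 -0.002 0 0 0;0 -0.002 0 0 0.03;0 -0.002 0 0 0.03;0 -0.002 -0.05 0 0.03;0 -0.002 -0.10 0 0.03' 20
python3 -m inch '0.045 0 -0.02 0 0.06;0.08 -0.03 -0.04 0 0.06;0.12 -0.05 -0.06 0 0.06;0.16 -0.07 -0.06 0 0.06;0.2 -0.09 -0.06 0 0.06'
python3 -m inch '0.045 -0.015 0 -0.14 0.06;0.09 -0.03 0 -0.28 0.06;0.135 -0.045 0 -0.42 0.06;0.18 -0.06 0 -0.56 0.06;0.21 -0.075 0 -0.7 0.06'
python3 - <<'E'
from h import *
c=arm.get_calibration("top");arm.get_image("top")
for q,z in dict(drawer_right_handle=.072,drawer_left_handle=.072,muff2_saddle=.118,muff1_saddle=.118,rail_top=.16).items():
  for e in arm.place_of("top",q):print(q,round(e["conf"],2),plane(c,e["point"],z).round(4))
go(.449,.225,.22,84)
E
```

```text
clock: 37.65
position: [0.667, -0.2419, 0.3329]
ee_rot: [-2.118, -2.315, 0.002]
force: [0.6, -1.0, 1.1]
width: 0.323
gripper_force: 0.0
clock: 38.15
position: [0.5589, -0.0499, 0.3939]
ee_rot: [-2.12, -2.318, -0.003]
force: [-0.8, 1.4, 1.3]
width: 0.645
gripper_force: 0.0
clock: 38.65
position: [0.465, 0.1546, 0.3935]
ee_rot: [-1.184, -2.909, -0.002]
force: [0.6, -0.1, -0.3]
width: 0.651
gripper_force: 0.0
drawer_right_handle 0.96 [ 0.6566 -0.2357  0.072 ]
drawer_left_handle 0.86 [ 0.6638 -0.0673  0.072 ]
muff1_saddle 0.93 [0.4488 0.3998 0.118 ]
rail_top 0.79 [0.6239 0.2631 0.16  ]
shift [0.0659 0.0404 0.0147] roll -0.681 yaw now 45.0 j7 0.61 t 39.0
```

```bash
python3 -m inch '0.02 0.015 0 -0.14 0.05;0.04 0.03 0 -0.28 0.05;0.066 0.04 0 -0.42 0.05;0.066 0.04 0 -0.56 0.05;0.066 0.04 0 -0.68 0.05'
python3 -m inch '0 0 0 0 0.05;0 0 0 0 0.05'
cat > muff.py <<'E'
from h import *
import sys
q,lo,hi=sys.argv[1],int(sys.argv[2]),int(sys.argv[3])
c=arm.get_calibration("wrist");im=arm.get_image("wrist")
for n,z in ((q+"_saddle",.118),(q+"_center",.07)):
  for e in arm.place_of("wrist",n):print(n,round(e["conf"],2),np.round(e["point"]),plane(c,e["point"],z).round(4))
hsv=cv2.cvtColor(im,cv2.COLOR_RGB2HSV);m=cv2.inRange(hsv,(lo,120,70),(hi,255,255))
n,l,st,ce=cv2.connectedComponentsWithStats(m)
for i in range(1,n):
  if st[i,4]>200:print("cup",st[i],plane(c,ce[i][::-1],.06).round(4))
d=cv2.inRange(hsv,(0,0,0),(179,255,55));d[250:]=0
n,l,st,ce=cv2.connectedComponentsWithStats(d)
for i in range(1,n):
  if st[i,4]>500:
    y,x=np.nonzero(l==i);P=np.array([plane(c,(b,a),.14)[:2] for a,b in zip(x[::3],y[::3])])
    rc=cv2.minAreaRect((P*1000).astype(np.float32));print("dark",st[i],np.round(rc[0]),np.round(rc[1]),round(rc[2],1))
s=arm.observe();print(s["position"],"expected px saddle/top under tcp",proj(c,[*s["position"][:2],.118]).round(),proj(c,[*s["position"][:2],.14]).round())
E
python3 muff.py muff2 20 32
```

```text
clock: 39.45
position: [0.4485, 0.2253, 0.3934]
ee_rot: [0.156, 3.138, -0.001]
force: [-0.4, -0.6, 0.9]
width: 0.545
gripper_force: 0.0
clock: 39.65
position: [0.4487, 0.2245, 0.3935]
ee_rot: [0.172, 3.137, -0.0]
force: [0.2, 0.6, 0.5]
width: 0.545
gripper_force: 0.0
cup [259 105  59  22 903] [0.3849 0.2613 0.06  ]
cup [262 211  23  27 326] [0.5018 0.2376 0.06  ]
dark [ 371  108  115  138 6761] [441. 355.] [ 81. 107.] 85.3
dark [ 261  115   54  135 4147] [434. 251.] [ 38. 105.] 84.8
[0.44833649 0.2251252  0.39350968] expected px saddle/top under tcp [199. 256.] [208. 256.]
```

```bash
python3 -c "
from h import *
go(.447,.252,.17,84.8)"
```

```text
shift [0.0042 0.0266 0.0645] roll -0.016 yaw now 83.9 j7 1.08 t 39.8
```

```bash
python3 -m inch '0.004 0.0266 0.03 -0.016 0.05;0.004 0.0266 0.064 -0.016 0.05;0.004 0.0266 0.064 -0.016 0.05;0.004 0.0266 0.064 -0.016 0.05' 25
python3 muff.py muff2 20 32
```

```text
clock: 40.2
position: [0.447, 0.2519, 0.3298]
ee_rot: [-0.139, -3.138, 0.002]
force: [0.1, 0.3, 0.7]
width: 0.545
gripper_force: 0.0
muff2_saddle 0.78 [225. 264.] [0.4443 0.2576 0.118 ]
muff2_saddle 0.48 [217. 468.] [0.4505 0.3887 0.118 ]
cup [ 227  112   73   28 1422] [0.3849 0.2625 0.06  ]
cup [232 254  17  21 285] [0.5034 0.2338 0.06  ]
dark [ 374  121  138  129 7000] [417. 368.] [104.  51.] 33.4
dark [ 231  126   65  124 4801] [415. 259.] [34. 71.] 85.4
dark [ 365  216   83   34 1991] [448. 340.] [49. 21.] 84.9
[0.44750276 0.25216811 0.33111882] expected px saddle/top under tcp [230. 256.] [245. 256.]
```

```bash
python3 -m inch '0 0.002 0.015 0 0.05;0 0.002 0.03 0 0.05;0 0.002 0.0305 0 0.05;0 0.002 0.0305 0 0.01;0 0.002 0.0305 0 0.01' 30
python3 -m inch '0 0 0 0 0.01;0 0 0 0 0.01;0 0 0 0 0.01;0 0 -0.01 0 0.01;0 0 -0.04 0 0.01' 30
python3 -m inch '0 0 -0.04 0 0.01;0 0 -0.08 0 0.01;0 0 -0.12 0 0.01;0 0 -0.14 0 0.01;0 0 -0.14 0 0.01' 30
python3 - <<'E'
from h import *
c=arm.get_calibration("top");im=arm.get_image("top")
# rail ends from bright bar: sample profile via edges
print([plane(c,p,.16)[:2].round(4) for p in ((262/1.5625,195/1.5625),(270/1.5625,345/1.5625))])
for e in arm.place_of("top","rail_top"):print(e["conf"],plane(c,e["point"],.16).round(4))
cs=arm.get_calibration("scene");arm.get_image("scene")
for e in arm.place_of("scene","rail_top"):print(e["conf"],plane(cs,e["point"],.16).round(4))
s=arm.observe();print(s["joints"].round(2))
go(.610,.185,.29,84.8)
E
```

```text
clock: 40.85
position: [0.4474, 0.2545, 0.3002]
ee_rot: [0.137, 3.137, 0.002]
force: [0.1, -0.5, -0.7]
width: 0.422
gripper_force: 0.0
clock: 41.35
position: [0.4459, 0.254, 0.3378]
ee_rot: [-0.136, -3.135, 0.006]
force: [-0.6, 0.4, -1.7]
width: 0.243
gripper_force: 29.8
clock: 41.85
position: [0.4475, 0.2541, 0.4824]
ee_rot: [0.137, 3.135, 0.006]
force: [0.7, -0.2, -1.9]
width: 0.241
gripper_force: 29.8
[array([0.6262, 0.3954]), array([0.6035, 0.0993])]
0.84 [0.6102 0.2597 0.16  ]
0.68 [ 0.6336 -0.0687  0.16  ]
0.77 [0.6167 0.2442 0.16  ]
[-1.11  0.2   0.59  1.76 -0.12  1.22  1.  ]
shift [-0.169  -0.0547  0.0286] roll 0.004 yaw now 85.0 j7 1.0 t 42.0
```

```bash
python3 - <<'E'
from h import *
c=arm.get_calibration("top");im=cv2.cvtColor(arm.get_image("top"),cv2.COLOR_RGB2GRAY).astype(float)
# candidate line at z=.16 through (x0+slope*(y-.247)): mean brightness for perpendicular offsets
for y0 in (.20,.25,.30,.34):
    prof=[]
    for dx in np.arange(-.03,.031,.003):
        v=[]
        for y in np.linspace(y0-.02,y0+.02,9):
            r=proj(c,[.616+.09*(y-.247)+dx,y,.16]); v.append(cv2.getRectSubPix(im.astype(np.float32),(1,1),(float(r[1]),float(r[0])))[0,0])
        prof.append(np.mean(v))
    print(y0,np.round(prof).astype(int))
E
python3 -m inch '-0.04 -0.013 0 0 0.01;-0.08 -0.026 0 0 0.01;-0.12 -0.039 0 0 0.01;-0.15 -0.049 0 0 0.01;-0.168 -0.055 0 0 0.01' 30
python3 -m inch '0 0 0 0 0.01;0 0 0 0 0.01;0 0 0 0 0.01'
python3 - <<'E'
from h import *
c=arm.get_calibration("wrist");arm.get_image("wrist")
for e in arm.place_of("wrist","rail_top"):print(e["conf"],e["point"],plane(c,e["point"],.16).round(4))
go(.611,.187,.183,84.8)
E
```

```text
0.2 [146 177 180 180 179 180 175 138 109 131 142 136 133 163 181 180 179 179
 179 179 179]
0.25 [145 175 180 180 179 181 176 142 106 129 143 139 134 161 181 179 179 179
 179 179 179]
0.3 [135 162 181 179 179 180 177 146 102 123 140 139 134 157 181 180 179 179
 179 179 179]
0.34 [ 60  65  74  75  78  84  93  90  78 106 126 131 129 153 180 179 179 179
 178 179 179]
clock: 42.6
position: [0.6115, 0.1833, 0.4772]
ee_rot: [-0.14, -3.137, 0.004]
force: [0.4, 0.8, -1.9]
width: 0.237
gripper_force: 29.9
clock: 42.9
position: [0.6088, 0.1858, 0.4783]
ee_rot: [-0.135, -3.137, -0.0]
force: [-0.1, -0.4, -1.7]
width: 0.238
gripper_force: 29.9
0.89 [189.5, 321.2] [0.6169 0.25   0.16  ]
shift [-0.0022  0.0012  0.1369] roll 0.005 yaw now 85.1 j7 1.35 t 43.0
```

```bash
python3 -m inch '-0.003 0.001 0.03 0 0.01;-0.003 0.001 0.07 0 0.01;-0.003 0.001 0.10 0 0.01;-0.003 0.001 0.12 0 0.01;-0.003 0.001 0.13 0 0.01' 30
python3 -m inch '0 0 0.003 0 0.01;0 0 0.005 0 0.01;0 0 0.006 0 0.01;0 0 0.006 0 0.01'
python3 -c "
from h import *
go(.612,.187,.1832,84.8)"
```

```text
clock: 43.5
position: [0.6115, 0.1866, 0.3472]
ee_rot: [-0.134, -3.136, 0.001]
force: [-0.7, 0.2, -2.4]
width: 0.239
gripper_force: 29.9
clock: 43.9
position: [0.6128, 0.1859, 0.3439]
ee_rot: [0.136, 3.137, 0.001]
force: [-0.3, -0.1, -1.7]
width: 0.236
gripper_force: 29.9
shift [0.0009 0.001  0.0017] roll 0.004 yaw now 85.0 j7 1.41 t 43.9
```

```bash
python3 -m inch '0 0 0.001 0 0.01;0 0 0.002 0 0.01;0 0 0.003 0 0.01;0 0 0.003 0 0.01'
```

```text
clock: 44.3
position: [0.6127, 0.1858, 0.3409]
ee_rot: [0.136, 3.138, 0.001]
force: [-2.9, 0.2, 5.5]
width: 0.238
gripper_force: 29.9
```

Crown contacts the bar (force −1.9 → +5.5 N). Release and lift.

```bash
python3 -m inch '0 0 -0.001 0 0.01;0 0 -0.001 0 0.05;0 0 -0.001 0 0.05;0 0 -0.001 0 0.05;0 0 -0.02 0 0.05' 25
python3 -m inch '0 0 -0.04 0 0.05;0.02 0 -0.08 0 0.05;0.06 0.01 -0.1 0 0.05;0.1 0.03 -0.1 0 0.05;0.14 0.05 -0.1 0 0.05'
cat > chk.py <<'E'
from h import *
import sys
for cam in ("top","scene"):
  c=arm.get_calibration(cam);arm.get_image(cam)
  for q,z in (("muff1_saddle",.16),("muff2_saddle",.16),("muff1_center",.112),("muff2_center",.112)):
    for e in arm.place_of(cam,q):print(cam,q,round(e["conf"],2),np.round(e["point"]),"hung",plane(c,e["point"],z).round(3),"table",plane(c,e["point"],z-.042).round(3))
E
python3 chk.py; python3 -c "
from h import *
go(.45,.39,.22,84.8)"
```

```text
clock: 44.8
position: [0.6118, 0.186, 0.3579]
ee_rot: [-0.136, -3.135, 0.003]
force: [0.4, -0.5, -0.4]
width: 0.521
gripper_force: 0.0
clock: 45.3
position: [0.4764, 0.2479, 0.4608]
ee_rot: [0.138, 3.137, 0.002]
force: [0.1, 0.6, 0.1]
width: 0.546
gripper_force: 0.0
top muff2_saddle 0.94 [170. 193.] hung [0.615 0.183 0.16 ] table [0.626 0.19  0.118]
top muff2_saddle 0.27 [160. 330.] hung [ 0.638 -0.238  0.16 ] table [ 0.649 -0.244  0.118]
top muff2_center 0.86 [175. 197.] hung [0.611 0.179 0.112] table [0.621 0.185 0.07 ]
scene muff1_saddle 0.83 [ 98. 312.] hung [0.483 0.345 0.16 ] table [0.461 0.384 0.118]
scene muff1_saddle 0.6 [107. 312.] hung [0.508 0.31  0.16 ] table [0.486 0.348 0.118]
scene muff2_saddle 0.9 [149. 317.] hung [0.621 0.182 0.16 ] table [0.605 0.215 0.118]
scene muff1_center 0.81 [105. 310.] hung [0.475 0.356 0.112] table [0.453 0.394 0.07 ]
scene muff2_center 0.85 [160. 313.] hung [0.618 0.176 0.112] table [0.603 0.207 0.07 ]
shift [0.0409 0.14   0.0808] roll 0.002 yaw now 84.9 j7 1.09 t 45.8
```

Yellow hangs at (0.615,0.182), and both cameras agree. Next is orange, near (0.458,0.390).

```bash
python3 -m inch '0.01 0.035 0.02 0 0.05;0.02 0.07 0.04 0 0.05;0.028 0.105 0.06 0 0.05;0.034 0.138 0.08 0 0.05;0.034 0.138 0.08 0 0.05'
python3 -m inch '0 0 0.04 0 0.05;0 0 0.05 0 0.05;0 0 0.05 0 0.05;0 0 0.05 0 0.05'
python3 muff.py muff1 5 18; python3 -c "
from h import *
go(.458,.390,.141,84.8)"
```

```text
clock: 46.3
position: [0.4535, 0.3928, 0.3763]
ee_rot: [-0.127, -3.135, 0.004]
force: [-1.1, 0.3, -0.2]
width: 0.545
gripper_force: 0.0
clock: 46.7
position: [0.4563, 0.3877, 0.3311]
ee_rot: [0.138, 3.138, 0.001]
force: [-0.9, 0.2, 0.1]
width: 0.547
gripper_force: 0.0
muff1_saddle 0.96 [221. 255.] [0.4515 0.3884 0.118 ]
cup [ 219  110   72   28 1419] [0.3928 0.3928 0.06  ]
cup [224 252  15  21 235] [0.511  0.3623 0.06  ]
cup [272 253  15  20 233] [0.5147 0.4037 0.06  ]
dark [ 222  124   66  126 4910] [424. 390.] [34. 72.] 84.9
[0.45617867 0.38820886 0.33154357] expected px saddle/top under tcp [228. 256.] [242. 256.]
shift [-0.0016  0.0019  0.0315] roll 0.003 yaw now 85.0 j7 0.97 t 46.9
```

```bash
python3 -m inch '0 0.001 0.015 0 0.05;0 0.001 0.03 0 0.05;0 0.001 0.031 0 0.05;0 0.001 0.031 0 0.01;0 0.001 0.031 0 0.01' 30
python3 -m inch '0 0 0 0 0.01;0 0 0 0 0.01;0 0 0 0 0.01;0 0 0 0 0.01' 30
python3 -m inch '0 0 -0.03 0 0.01;0 0 -0.07 0 0.01;0 0 -0.12 0 0.01;0 0 -0.16 0 0.01;0 0 -0.18 0 0.01' 30
python3 -c "
from h import *
go(.6225,.305,.325,84.8)"
```

```text
clock: 47.35
position: [0.4558, 0.3892, 0.2991]
ee_rot: [0.137, 3.139, -0.0]
force: [0.5, 0.3, -0.4]
width: 0.418
gripper_force: 0.0
clock: 47.75
position: [0.4558, 0.3892, 0.2993]
ee_rot: [0.136, 3.138, 0.001]
force: [-0.7, -0.8, 1.9]
width: 0.232
gripper_force: 30.0
clock: 48.25
position: [0.4561, 0.389, 0.4829]
ee_rot: [0.137, 3.136, 0.006]
force: [0.9, -0.3, -2.9]
width: 0.24
gripper_force: 30.0
shift [-0.173  -0.0692 -0.0008] roll 0.004 yaw now 85.0 j7 0.9 t 48.2
```

```bash
python3 -m inch '-0.04 -0.016 0 0 0.01;-0.08 -0.032 0 0 0.01;-0.12 -0.048 0 0 0.01;-0.15 -0.06 0 0 0.01;-0.173 -0.069 0 0 0.01' 30
python3 -m inch '0 0 0 0 0.01;0 0 0 0 0.01;0 0 0 0 0.01'
python3 -c "
from h import *
go(.6225,.305,.1835,84.8)"
```

```text
clock: 48.75
position: [0.6238, 0.3036, 0.4785]
ee_rot: [-0.14, -3.138, 0.002]
force: [-0.4, 0.8, -1.7]
width: 0.236
gripper_force: 30.0
clock: 49.05
position: [0.6212, 0.3065, 0.4787]
ee_rot: [-0.134, -3.138, -0.001]
force: [-1.0, 0.0, -2.0]
width: 0.236
gripper_force: 30.0
shift [-0.0016 -0.0014  0.1362] roll 0.005 yaw now 85.1 j7 1.2 t 49.0
```

```bash
python3 -m inch '-0.002 -0.001 0.03 0 0.01;-0.002 -0.001 0.07 0 0.01;-0.002 -0.001 0.10 0 0.01;-0.002 -0.001 0.12 0 0.01;-0.002 -0.001 0.13 0 0.01' 30
python3 -m inch '0 0 0.003 0 0.01;0 0 0.005 0 0.01;0 0 0.007 0 0.01;0 0 0.007 0 0.01'
python3 -m inch '0 0 0.001 0 0.01;0 0 0.002 0 0.01;0 0 0.002 0 0.01'
```

```text
clock: 49.55
position: [0.6223, 0.3055, 0.347]
ee_rot: [-0.133, -3.136, 0.001]
force: [-0.4, 0.3, -1.5]
width: 0.24
gripper_force: 30.0
clock: 49.95
position: [0.6241, 0.3044, 0.3428]
ee_rot: [0.136, 3.138, 0.001]
force: [-0.4, -0.7, -1.1]
width: 0.236
gripper_force: 30.0
clock: 50.25
position: [0.6241, 0.3042, 0.3411]
ee_rot: [0.136, 3.138, 0.001]
force: [-1.5, -0.5, 4.4]
width: 0.233
gripper_force: 30.0
```

```bash
python3 -m inch '0 0 -0.001 0 0.01;0 0 -0.001 0 0.05;0 0 -0.001 0 0.05;0 0 -0.001 0 0.05;0 0 -0.02 0 0.05' 25
python3 -m inch '0 0 -0.05 0 0.05;0.02 0 -0.09 0 0.05;0.06 0 -0.12 0 0.05;0.1 0 -0.14 0 0.05;0.15 0 -0.14 0 0.05'
python3 -m inch '0.05 0 0 0 0.05;0.08 0 0 0 0.05;0.08 0 0 0 0.05'
python3 chk.py
python3 - <<'E'
from h import *
for cam in ("top","scene"):
  c=arm.get_calibration(cam);arm.get_image(cam)
  for q in ("drawer_left_handle","drawer_right_handle"):
    for e in arm.place_of(cam,q)[:1]:print(cam,q,plane(c,e["point"],.072).round(4))
  for q in ("jar1_center","jar2_center","jar3_center"):
    for e in arm.place_of(cam,q):print(cam,q,round(e["conf"],2),plane(c,e["point"],.03).round(3))
  for q in ("reagent","beaker"):
    for e in arm.place_of(cam,q)[:1]:print(cam,q,plane(c,e["point"],0).round(3))
E
```

```text
clock: 50.75
position: [0.6231, 0.3043, 0.3577]
ee_rot: [-0.136, -3.135, 0.003]
force: [0.3, -0.7, -0.2]
width: 0.523
gripper_force: 0.0
clock: 51.25
position: [0.4746, 0.3168, 0.5028]
ee_rot: [0.139, 3.134, 0.005]
force: [-0.1, 1.6, 0.5]
width: 0.542
gripper_force: 0.0
clock: 51.55
position: [0.3911, 0.3252, 0.5003]
ee_rot: [-0.128, -3.137, -0.003]
force: [-0.6, 0.4, 0.2]
width: 0.546
gripper_force: 0.0
top muff1_saddle 0.94 [167. 152.] hung [0.625 0.311 0.16 ] table [0.636 0.321 0.118]
top muff2_saddle 0.7 [173. 192.] hung [0.606 0.187 0.16 ] table [0.616 0.194 0.118]
top muff2_saddle 0.53 [170. 151.] hung [0.618 0.315 0.16 ] table [0.628 0.326 0.118]
top muff1_center 0.65 [174. 155.] hung [0.618 0.312 0.112] table [0.628 0.322 0.07 ]
top muff2_center 0.88 [178. 197.] hung [0.601 0.178 0.112] table [0.611 0.184 0.07 ]
scene muff1_saddle 0.75 [126. 342.] hung [0.624 0.302 0.16 ] table [0.608 0.34  0.118]
scene muff1_saddle 0.4 [277. 228.] hung [ 0.693 -0.279  0.16 ] table [ 0.68  -0.267  0.118]
scene muff2_saddle 0.92 [147. 316.] hung [0.613 0.185 0.16 ] table [0.597 0.218 0.118]
scene muff1_center 0.74 [140. 340.] hung [0.633 0.296 0.112] table [0.618 0.332 0.07 ]
scene muff2_center 0.72 [159. 316.] hung [0.622 0.185 0.112] table [0.606 0.216 0.07 ]
top drawer_left_handle [ 0.6518 -0.0755  0.072 ]
top drawer_right_handle [ 0.6664 -0.2488  0.072 ]
top jar1_center 0.61 [ 0.346 -0.148  0.03 ]
top jar3_center 0.64 [ 0.676 -0.255  0.03 ]
top reagent [0.753 0.165 0.   ]
top beaker [ 0.425 -0.407  0.   ]
scene drawer_left_handle [ 0.65   -0.0702  0.072 ]
scene drawer_right_handle [ 0.65   -0.0604  0.072 ]
scene jar1_center 0.57 [ 0.341 -0.155  0.03 ]
scene reagent [0.761 0.164 0.   ]
scene beaker [ 0.416 -0.396  0.   ]
```

Both muffs hang, both drawers read shut, and the bystanders are unmoved. The left drawer may have been pulled back 1 mm or so on release, so I'll nudge both handles with closed fingers.

```bash
python3 -m inch '0.0 -0.04 0.01 0.14 0;0 -0.08 0.02 0.28 0;0 -0.12 0.03 0.42 0;0 -0.16 0.04 0.56 0;0 -0.2 0.05 0.7 0' 20
python3 -m inch '0 0 0.02 0.14 0;0 0 0.04 0.28 0;0 0 0.06 0.42 0;0 0 0.08 0.56 0;0 0 0.08 0.7 0'
python3 -c "
from h import *
go(.605,-.067,.11,4.7)"
```

```text
clock: 53.35
position: [0.3771, 0.1234, 0.4497]
ee_rot: [-1.212, -2.898, -0.001]
force: [1.4, 0.3, -0.9]
width: 0.162
gripper_force: 0.0
clock: 53.85
position: [0.3766, 0.1247, 0.3682]
ee_rot: [-2.133, -2.306, 0.005]
force: [0.2, 0.1, 0.7]
width: 0.003
gripper_force: 0.0
shift [-0.2087  0.2131  0.099 ] roll -0.004 yaw now 4.5 j7 -0.24 t 53.9
```

```bash
python3 -m inch '-0.035 0.03 0 0 0;-0.07 0.06 0 0 0;-0.105 0.09 0 0 0;-0.14 0.12 0.02 0 0;-0.17 0.15 0.04 0 0'
python3 -m inch '-0.03 0.035 0.02 0 0;-0.039 0.063 0.04 0 0;-0.039 0.063 0.06 0 0;-0.039 0.063 0.06 0 0'
python3 -c "
from h import *
go(.615,-.067,.078,4.7)"
```

```text
clock: 54.35
position: [0.5428, -0.0335, 0.3296]
ee_rot: [2.125, 2.312, 0.002]
force: [0.8, 1.0, 0.9]
width: 0.006
gripper_force: 0.0
clock: 54.75
position: [0.6067, -0.0656, 0.2672]
ee_rot: [-2.125, -2.31, 0.006]
force: [-0.8, 0.3, -0.5]
width: 0.006
gripper_force: 0.0
shift [-0.0021  0.0083  0.0301] roll 0.001 yaw now 4.8 j7 0.58 t 54.8
```

```bash
python3 -m inch '0 0 0.015 0 0;0 0 0.03 0 0;0 0.01 0.03 0 0;0 0.016 0.03 0 0;0 0.02 0.03 0 0'
python3 -m inch '0 0.002 0 0 0;0 0.004 0 0 0;0 0.004 0 0 0'
```

```text
clock: 55.25
position: [0.6283, -0.0634, 0.2408]
ee_rot: [2.124, 2.313, 0.002]
force: [-0.2, 0.4, -0.0]
width: 0.005
gripper_force: 0.0
clock: 55.55
position: [0.6311, -0.0634, 0.2404]
ee_rot: [-2.126, -2.312, -0.0]
force: [-1.3, -0.2, 4.3]
width: 0.004
gripper_force: 2.2
```

```bash
python3 -m inch '0 0.001 0 0 0;0 0.002 0 0 0;0 0.002 0 0 0'
python3 -m inch '0 0.001 0 0 0;0 0.002 0 0 0;0 0.002 0 0 0'
```

```text
clock: 55.85
position: [0.6318, -0.0636, 0.2403]
ee_rot: [-2.125, -2.31, 0.002]
force: [-8.4, 1.0, 11.3]
width: 0.002
gripper_force: 6.8
clock: 56.15
position: [0.6325, -0.0636, 0.2401]
ee_rot: [-2.124, -2.307, 0.005]
force: [-16.2, 1.6, 16.8]
width: 0.007
gripper_force: 11.3
```

Left is hard home (16 N with no travel). Now the same on the right.

```bash
python3 -m inch '0 -0.02 0 0 0;0 -0.025 -0.04 0 0;-0.04 -0.025 -0.05 0 0;-0.085 -0.025 -0.05 0 0;-0.13 -0.025 -0.05 0 0'
python3 -m inch '-0.04 0 0 0 0;-0.051 0 0 0 0;-0.051 0 0.03 0 0;-0.051 0 0.05 0 0;-0.051 0.01 0.05 0 0'
python3 -m inch '0 0.006 0 0 0;0 0.010 0 0 0;0 0.012 0 0 0;0 0.014 0 0 0;0 0.014 0 0 0'
```

```text
clock: 56.65
position: [0.6215, -0.1955, 0.2908]
ee_rot: [2.123, 2.314, 0.002]
force: [1.0, -0.0, -0.0]
width: 0.005
gripper_force: 0.0
clock: 57.15
position: [0.6338, -0.2439, 0.2372]
ee_rot: [-2.124, -2.307, 0.003]
force: [-0.4, 1.0, 0.1]
width: 0.004
gripper_force: 0.0
clock: 57.65
position: [0.6475, -0.2438, 0.2411]
ee_rot: [-2.124, -2.309, 0.003]
force: [-12.7, 2.4, 9.5]
width: 0.007
gripper_force: 7.9
```

```bash
python3 -m inch '0 -0.015 0 0 0;0 -0.03 0 0 0;0 -0.05 -0.05 0 0;0 -0.08 -0.09 0 0;0 -0.1 -0.12 0 0'
python3 chk.py | grep -E "saddle 0.[6-9]"
python3 -c "
from cell import arm
import numpy as np
s=arm.observe();print(s['clock'],s['position'],s['dq'].round(2),s['force'])
r=arm.sign_off();print(r)"
```

```text
clock: 58.15
position: [0.5487, -0.2527, 0.3633]
ee_rot: [2.125, 2.31, 0.001]
force: [0.4, 0.3, -0.1]
width: 0.008
gripper_force: 0.0
top muff1_saddle 0.73 [171. 154.] hung [0.614 0.305 0.16 ] table [0.625 0.314 0.118]
top muff2_saddle 0.83 [172. 193.] hung [0.609 0.184 0.16 ] table [0.62  0.191 0.118]
scene muff1_saddle 0.65 [128. 341.] hung [0.627 0.295 0.16 ] table [0.611 0.332 0.118]
scene muff2_saddle 0.65 [146. 317.] hung [0.613 0.19  0.16 ] table [0.596 0.222 0.118]
58.65 [ 0.55002502 -0.25150222  0.35902979] [ 0. -0.  0.  0.  0.  0. -0.] [-0.49804667  0.06242608  0.51009905]
the job is handed in; nothing more can be done
None
```

The job is handed in at 58.7 s: both drawers are pushed home, the three jars were standing in the right-hand drawer when I shut it, and both pairs of ear defenders hang on the bar; I dropped the blue jar once on the table and stood it up again.

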